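Load ring weights onto a spring scale until its target is reached

TASK

Put the brass ring weights over the orange post of the spring scale, one at a time and each let go lying flat on the pan or on the ring below, until the dial needle has reached the red line at the start of the green sector (pan sunk 28 mm or more), and then add no more; a ring that is not needed stays where it is. The post may stand well off the scale's middle, so feel for it gently: never push the pan down to its stop or push hard on the scale, and do not knock the vial, the dropper bottle or the beaker.

Things in the scene. Friction and masses are not known exactly. Their poses are not given: they have to be found in the camera images.
- scale_mid (a point): middle of the underside of the white spring scale's fixed housing (115 x 125 mm, 54 mm high), on the bench; x points to its back, y to its left, z up. On it a head slides sideways: dial console in front (to 105 mm from this point along -x, under 65 mm high) and, over the housing, the steel pan, 68 mm across; pan top is 115 mm above the bench less scale_pan
- post_home (a point): fixed point of the housing, 161 mm above its middle: the centre of the orange post's top if the pan were unloaded and the sliding head central. The real post (18 mm across, 46 mm high above the pan, flat top, 1 mm chamfer) is lower by scale_pan, and the head was left anywhere from -13 to +13 mm along this point's y axis (x is true). That offset is not measured; it stays put under 60 N
- scale_pan (a joint): the scale's reading: how far pan and post have sunk, straight down, in m. Spring 184 N/m: each ring adds 8.0 mm, any push 5.4 mm per N. It starts at 5 to 19 mm from a fixed load that differs every time, so that two or three rings are needed. Target (red line): 28 mm; green sector: 28 to 36 mm; overload stop: 50 mm
- scale_needle (a joint): angle in rad of the red needle on the white dial, clockwise seen from the front: 0.072 rad per mm of pan travel, so it reaches the red line at 2.02 and leaves the green sector at 2.59
- ring_a_mid (a point): ring weight of 150 g: flat brass ring, 50 mm across, 12 mm thick, with a 20.5 mm hole; lies flat on the bench. The three are alike. This point is its centre, half-way up (6 mm above its underside), z along the hole
- ring_b_mid (a point): ring weight of 150 g: flat brass ring, 50 mm across, 12 mm thick, with a 20.5 mm hole; lies flat on the bench. The three are alike. This point is its centre, half-way up (6 mm above its underside), z along the hole
- ring_c_mid (a point): ring weight of 150 g: flat brass ring, 50 mm across, 12 mm thick, with a 20.5 mm hole; lies flat on the bench. The three are alike. This point is its centre, half-way up (6 mm above its underside), z along the hole
- ring_a: the first ring weight, as at ring_a_mid but with its origin at the centre of its underside
- ring_b: the second ring weight, origin at the centre of its underside
- ring_c: the third ring weight, origin at the centre of its underside
- scale: the whole spring scale with console, pan and post (see scale_mid); the origin is the same point as scale_mid
- vial_yellow_mid (a point): loose sample vial, yellow contents and black cap, 22 mm across, 44 mm high, a bystander; point at its centre
- dropper_mid (a point): loose amber dropper bottle with black cap, 38 mm across, 84 mm high, a bystander; point at its centre
- beaker_mid (a point): loose clear glass beaker, 68 x 74 mm, 93 mm high, a bystander; point at its centre
Things that resemble listed ones, but are neither listed nor needed, are in the scene too. What is shaped like the ring_a but purple or turquoise is not meant.

How it is judged:
By the outcome, as a careful person would: the job done as asked, in the order asked, and still so for the second after the job is handed in, with the robot touching nothing.
It also fails if it takes over 72 s, if anything falls off the work surface, if the arm or the gripper's body presses on something with over 40 N, if the wrist force passes 120 N, or if a joint passes its speed limit or range.

ROBOT

A 6-joint arm with a two-finger parallel gripper is mounted at the origin on a cart in front of the work surface, level with it; the furniture and walls round the work are solid. World frame = base frame: x ahead of the robot, y to its left, z up, the work surface at z = 0. Lengths are in m, angles in rad, forces in N, time in s.
With the tool pointing down it reaches from about 0.35 to 0.775 m from the base axis. Payload 5.5 kg.
Tool frame: the origin (TCP) lies midway between the tips of the shut fingers; the grasp point (between the pads) lies 19 mm behind it; z points along the fingers, y is the line along which they close (so a half turn about z gives the same grasp; the last joint's range is limited). The gripper opens to 85 mm and grips with 20 to 120 N. Pads are 22 mm wide; open, the fingers measure 114 mm over their backs; the gripper's body (76 mm by 85 mm) begins 54 mm behind the grasp point. The pads swing forward as they close: fully open they stand 13 mm farther back than shut.
Start: joints at [0.977, 0.313, 0.046, 1.304, 0, 1.431], TCP at [0.252, 0.517, 0.191] pointing down, gripper open.
Joint ranges: [-2.76, 2.76], [-0.86, 1.69], [-1.03, 1.26], [-2.2, 2.34], [-1.47, 1.5], [-3.14, 3.14]. Speed limits (rad/s): [2.57, 2.57, 3.14, 3.14, 3.14, 3.14].

INTERFACE

Orientations are given as a unit quaternion [w, x, y, z].
In Python, from workcell import telemetry, imaging, env gives the robot as it stands. The module is installed in compiled form; this text tells all that it offers.
- The arm moves only by the tool step_arm, never from a script. Its argument "moves" is a list of rows, each a list of 3 entries, a list of its own where there are three numbers: the shift along the tool's x, y, z in mm, then the turn, a rotation vector about the tool's x, y, z in rad, then the finger opening in mm, from 0 to 85.4. A call has 1 to 8 rows; each row is the pose to reach, as a shift and turn from the pose commanded when the call began, along the tool's axes at that moment; what a row does not reach only later rows make up. A row lasts 1/12 s, in which the tool goes at most 41.7 mm and 7.16 degrees, less where a joint would pass 70% of its speed; a pose out of reach is approached as far as the arm can. A call with a gripper value outside its range is refused whole. The fingers move at their own pace and stop on an object; "grip_force" is the grip in N (left out, the last holds). Time passes only in rows, so rows that repeat a pose let the fingers close. It gives the time, the measured TCP pose, the force, the opening and the grip force at its end, in the units of the state.
- telemetry.get_state(): the state, without advancing time (a new reading comes with each control period).
- imaging.read_camera(name): name is "scene" or "top"; returns the picture (400x640x3 uint8, red, green, blue); there is no depth.
- imaging.camera_params(name): a dict with "camera_matrix" (3x3 intrinsics, pixels), "pose" (4x4, takes a point from camera to world coordinates). Camera axes: x right, y up, looking along -z (the intrinsics and any distortion apply to the point x, -y, -z); pixel columns grow to the right and rows downward; lengths in m; the calibration is good to about 2 mm. A picture is of the moment at which its call begins. camera_params takes no time and is no camera call.
- env.hand_in(): hands the job in; it is judged then, once.
The state is a dict: "clock": time; "joint_pos": joint angles; "qvel": joint speeds; "tau": joint torques, N m; "tcp_pos": TCP position; "orientation": TCP orientation; "wrist_force": force on the tool from outside, world axes, zero at the start; "ft_torque": the same for the moment, N m; "finger_gap": finger opening in m; "grip_force": force on a finger pad.
Only numpy, scipy, OpenCV 4.12 (cv2) and the standard library are available. Lean on these libraries where they do the work, as an engineer would, in place of code of your own. Each camera call takes 0.05 s, during which the arm holds its last target. There are 200 camera calls.

## Working session

There is one attempt and no reset: what is moved stays moved. The work goes in short steps, Python scripts to look and compute and a tool call to move; the robot and the scene stay as the last step left them, time stands still between calls to the robot, and variables do not carry over. Pictures are saved under pics/ and viewed, at most 10 in all, crops included, and the job is handed in when it is done.

Besides the shell and the picture viewer there is one more tool, called by a JSON object that holds its "method" and its "body". step_arm: Moves the arm, as the interface text tells. Its arguments: {"type":"object","properties":{"moves":{"type":"array"},"grip_force":{"type":"number"}},"required":["moves"]}

```bash
mkdir -p pics; python3 - <<'E'
from workcell import telemetry, imaging
import cv2,numpy as np
np.set_printoptions(precision=4,suppress=True)
for n in("scene","top"):
    im=imaging.read_camera(n); cv2.imwrite(f"pics/{n}0.png",im[:,:,::-1])
    p=imaging.camera_params(n); print(n,{k:(np.array(v) if not isinstance(v,str) else v) for k,v in p.items()})
print(telemetry.get_state())
E
```

```text
scene {'camera_matrix': array([[361.0048,   0.    , 316.1835],
       [  0.    , 361.0048, 196.5889],
       [  0.    ,   0.    ,   1.    ]]), 'pose': array([[ 0.6017,  0.4576, -0.6547,  0.0415],
       [-0.7987,  0.3334, -0.501 , -0.3888],
       [-0.011 ,  0.8243,  0.566 ,  0.5964],
       [ 0.    ,  0.    ,  0.    ,  1.    ]])}
top {'camera_matrix': array([[464.2842,   0.    , 320.2133],
       [  0.    , 464.2842, 199.4644],
       [  0.    ,   0.    ,   1.    ]]), 'pose': array([[-0.0063,  0.9879, -0.1547,  0.4006],
       [-0.9997, -0.0026,  0.0241,  0.047 ],
       [ 0.0234,  0.1548,  0.9877,  1.2379],
       [ 0.    ,  0.    ,  0.    ,  1.    ]])}
{'clock': 0.1, 'joint_pos': array([0.9774, 0.3139, 0.0451, 1.3036, 0.    , 1.4312]), 'qvel': array([-0.0004, -0.0025,  0.0021,  0.001 ,  0.0013, -0.    ]), 'tau': array([  0.0026, -48.1725,  29.9244,   0.0127,  -0.0001,  -0.    ]), 'tcp_pos': array([0.2518, 0.5164, 0.1906]), 'orientation': array([-0.0003,  0.225 ,  0.9744, -0.0007]), 'wrist_force': array([0.2292, 0.2051, 0.0015]), 'ft_torque': array([ 0.0264, -0.0272, -0.0041]), 'grip_force': 0.0, 'finger_gap': 0.08555114210453457}
```

View pics/scene0.png

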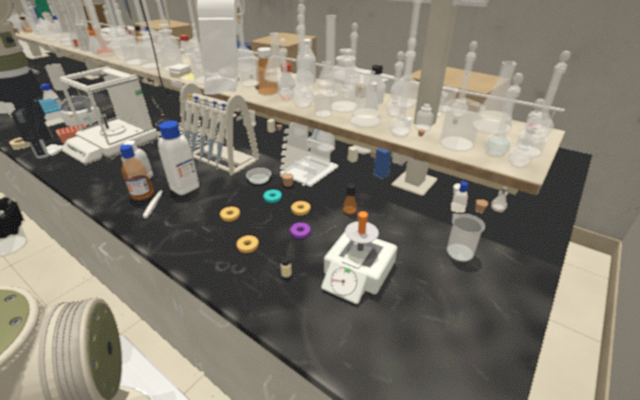

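View pics/top0.png

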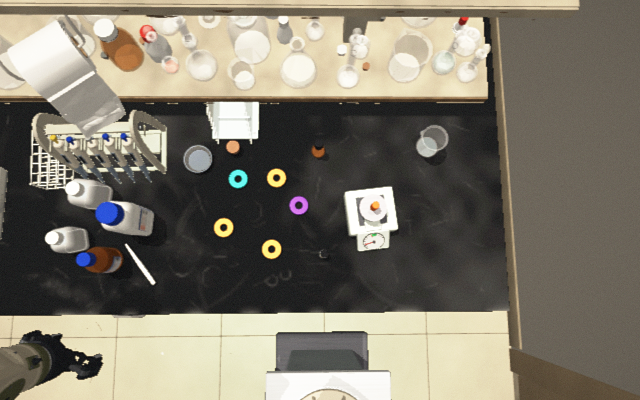

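The scene view shows three brass rings at about (230,213), (301,208) and (247,243), and the scale at (358,262) with its post at (362,222). The top view has the rings at (277,178), (223,228) and (271,249), the post at (375,206), the vial at (323,254) and the dropper at (318,151).

```bash
cat > h.py <<'E'
import cv2,numpy as np
from workcell import telemetry, imaging
np.set_printoptions(precision=4,suppress=True)
P={n:imaging.camera_params(n) for n in("scene","top")}
def ray(n,uv):
    K=np.array(P[n]["camera_matrix"]);T=np.array(P[n]["pose"])
    d=np.linalg.inv(K)@[uv[0],uv[1],1]; return T[:3,3],T[:3,:3]@(d*[1,-1,-1])
def onz(n,uv,z):
    o,d=ray(n,uv); return o+d*(z-o[2])/d[2]
def tri(u1,u2):
    A=[];b=[]
    for n,u in(("scene",u1),("top",u2)):
        o,d=ray(n,u);d=d/np.linalg.norm(d);M=np.eye(3)-np.outer(d,d);A.append(M);b.append(M@o)
    return np.linalg.lstsq(np.vstack(A),np.hstack(b),rcond=None)[0]
def proj(n,p):
    K=np.array(P[n]["camera_matrix"]);T=np.array(P[n]["pose"])
    c=T[:3,:3].T@(np.array(p)-T[:3,3])*[1,-1,-1]; c=K@c; return c[:2]/c[2]
def blobs(im,lo,hi,amin=15):
    m=cv2.inRange(cv2.cvtColor(im,cv2.COLOR_RGB2HSV),lo,hi)
    n,l,s,c=cv2.connectedComponentsWithStats(m)
    return [(s[i],c[i]) for i in range(1,n) if s[i,4]>=amin],l
E
python3 - <<'E'
from h import *
ims={n:cv2.imread(f"pics/{n}0.png")[:,:,::-1].copy() for n in P}
for n,roi in(("scene",(200,190,420,310)),("top",(190,140,460,270))):
    im=ims[n];x0,y0,x1,y1=roi
    for nm,lo,hi in(("brass",(15,100,120),(30,255,255)),("orange",(3,150,120),(14,255,255))):
        for s,c in blobs(im,lo,hi,8)[0]:
            if x0<c[0]<x1 and y0<c[1]<y1: print(n,nm,s,c,onz(n,c,.006 if n=="scene" else .008))
t=ims["top"]; s=ims["scene"]
a=cv2.resize(t[170:260,330:430],None,fx=4,fy=4,interpolation=cv2.INTER_CUBIC)
b=cv2.resize(s[205:305,315:405],None,fx=4,fy=4,interpolation=cv2.INTER_CUBIC)
b=cv2.copyMakeBorder(b,0,0,0,0,0);H=400
o=np.zeros((H,800,3),np.uint8);o[:a.shape[0],:400]=a;o[:400,400:400+b.shape[1]]=b
cv2.imwrite("pics/crop0.png",o[:,:,::-1])
# housing white mask in top
m=cv2.inRange(cv2.cvtColor(t,cv2.COLOR_RGB2HSV),(0,0,130),(180,60,255))[180:255,335:405]
cs,_=cv2.findContours(m,cv2.RETR_EXTERNAL,cv2.CHAIN_APPROX_NONE)
c=max(cs,key=cv2.contourArea)+[335,180];print(cv2.minAreaRect(c))
E
```

```text
scene brass [291 201  20  14 227] [300.3436 207.326 ] [0.6566 0.1377 0.006 ]
scene brass [344 203  10   9  28] [348.2857 207.2857] [0.735  0.0306 0.006 ]
scene brass [219 206  21  15 243] [229.5391 212.9877] [0.5226 0.277  0.006 ]
scene brass [360 213   6   4  19] [362.6316 214.2632] [ 0.731  -0.0178  0.006 ]
scene brass [236 235  23  18 313] [247.0863 243.1853] [0.4648 0.1492 0.006 ]
scene orange [344 199  12  15  99] [349.6869 206.6162] [0.74   0.0292 0.006 ]
scene orange [358 211  10  22 134] [362.097  221.2537] [ 0.7041 -0.0323  0.006 ]
top brass [267 168  19  19 253] [276.1304 177.2767] [0.6541 0.1354 0.008 ]
top brass [373 201   6   7  33] [375.5152 204.3939] [ 0.5794 -0.1315  0.008 ]
top brass [214 218  20  19 269] [223.1933 227.    ] [0.5202 0.274  0.008 ]
top brass [262 239  20  20 269] [271.1301 248.7212] [0.4624 0.1469 0.008 ]
top orange [312 147  12  10  79] [317.5696 151.9367] [0.7244 0.0233 0.008 ]
top orange [371 204   6   7  20] [372.65 207.5 ] [ 0.5711 -0.1236  0.008 ]
((371.58514404296875, 218.36758422851562), (61.28188705444336, 49.08699417114258), 82.14668273925781)
```

View pics/crop0.png

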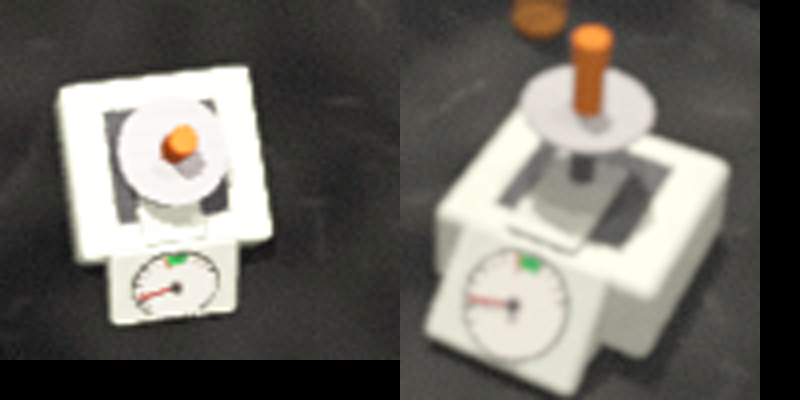

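Post top is at about (362.8,213.7) in the scene view and (375.6,204.4) in the top view. The scale is yawed about +0.11 rad and the needle is well short of the red line.

```bash
cat >> h.py <<'E'
from scipy.spatial.transform import Rotation as R
def to(p,head):  # world target, heading (deg) of tool y, tool down
    s=telemetry.get_state();w,x,y,z=s["orientation"];C=R.from_quat([x,y,z,w]);h=np.radians(head)
    yv=np.array([np.cos(h),np.sin(h),0]);zv=np.array([0,0,-1.]);G=R.from_matrix(np.c_[np.cross(yv,zv),yv,zv])
    print("tcp",s["tcp_pos"],"shift",C.inv().apply(np.array(p)-s["tcp_pos"])*1e3,"turn",(C.inv()*G).as_rotvec(),"F",s["wrist_force"],"gap",s["finger_gap"],"t",s["clock"])
E
python3 - <<'E'
from h import *
p=tri((362.8,213.7),(375.6,204.4)); print("post tri",p,proj("scene",p),proj("top",p))
for z in(.14,.15,.155): print(z,onz("scene",(362.8,213.7),z),onz("top",(375.6,204.4),z))
for a,b in(((247.09,243.19),(271.13,248.72)),((229.54,212.99),(223.19,227)),((300.34,207.33),(276.13,177.28))): print("ring",tri(a,b),onz("top",b,.008))
to((.4635,.148,.08),26)
E
```

```text
post tri [ 0.5582 -0.1107  0.1552] [362.6308 213.7287] [375.7152 204.3106]
0.14 [ 0.5764 -0.1013  0.14  ] [ 0.5602 -0.1126  0.14  ]
0.15 [ 0.5647 -0.1076  0.15  ] [ 0.5588 -0.1111  0.15  ]
0.155 [ 0.5588 -0.1107  0.155 ] [ 0.5581 -0.1104  0.155 ]
ring [0.4625 0.1467 0.0089] [0.4624 0.1469 0.008 ]
ring [0.5202 0.2738 0.0089] [0.5202 0.274  0.008 ]
ring [0.654  0.1354 0.0085] [0.6541 0.1354 0.008 ]
tcp [0.2518 0.5164 0.1906] shift [-351.8296 -238.1035  110.896 ] turn [-0.0016  0.0003  0.6632] F [0.2292 0.2051 0.0015] gap 0.08555114210453457 t 0.1
```

{"method": "step_arm", "body": {"moves": [[[-352, -238, 111], [0, 0, 0.663], 75], [[-352, -238, 111], [0, 0, 0.663], 75], [[-352, -238, 111], [0, 0, 0.663], 75], [[-352, -238, 111], [0, 0, 0.663], 75], [[-352, -238, 111], [0, 0, 0.663], 75], [[-352, -238, 111], [0, 0, 0.663], 75], [[-352, -238, 111], [0, 0, 0.663], 75], [[-352, -238, 111], [0, 0, 0.663], 75]], "grip_force": 25}}

```text
clock: 0.77
tcp_pos: [0.4133, 0.2355, 0.1065]
orientation: [-0.0, 0.53, 0.848, -0.0]
wrist_force: [0.4, 1.5, 0.6]
finger_gap: 0.0748
grip_force: 0.0
```

```bash
python3 -c "
from h import *
to((.4635,.148,.001),26)"
```

```text
tcp [0.4133 0.2355 0.1065] shift [-100.6758    6.7248  105.5172] turn [-0.0001 -0.0001  0.0004] F [0.3587 1.5108 0.6145] gap 0.07484920344799138 t 0.7667
```

{"method": "step_arm", "body": {"moves": [[[-84, 7, 40], [0, 0, 0], 75], [[-84, 7, 40], [0, 0, 0], 75], [[-84, 7, 40], [0, 0, 0], 75], [[-84, 7, 40], [0, 0, 0], 75], [[-84, 7, 40], [0, 0, 0], 75]]}}

```text
clock: 1.18
tcp_pos: [0.4556, 0.1647, 0.0668]
orientation: [-0.001, 0.531, 0.848, -0.0]
wrist_force: [0.5, -0.3, 0.5]
finger_gap: 0.0754
grip_force: 0.0
```

```bash
python3 -c "
from h import *
to((.4635,.148,.001),26)"
```

```text
tcp [0.4556 0.1647 0.0668] shift [-18.5073  -0.0647  65.7329] turn [-0.0015 -0.001  -0.0015] F [ 0.5438 -0.3377  0.5276] gap 0.0754484435101649 t 1.1833
```

{"method": "step_arm", "body": {"moves": [[[-18.5, 0, 30], [0, 0, 0], 70], [[-18.5, 0, 55], [0, 0, 0], 70], [[-18.5, 0, 65.5], [0, 0, 0], 70], [[-18.5, 0, 65.5], [0, 0, 0], 45], [[-18.5, 0, 65.5], [0, 0, 0], 45], [[-18.5, 0, 65.5], [0, 0, 0], 45], [[-18.5, 0, 65.5], [0, 0, 0], 45], [[-18.5, 0, 65.5], [0, 0, 0], 45]], "grip_force": 20}}

```text
clock: 1.85
tcp_pos: [0.4653, 0.149, 0.003]
orientation: [0.001, 0.529, 0.848, 0.001]
wrist_force: [-0.9, 0.0, 0.4]
finger_gap: 0.045
grip_force: 0.0
```

```bash
python3 - <<'E'
from h import *
o=np.zeros((440,800,3),np.uint8)
for i,(n,c) in enumerate((("scene",(247,235)),("top",(271,245)))):
    im=imaging.read_camera(n);x,y=c
    o[:,i*400:i*400+400]=cv2.resize(im[y-55:y+55,x-50:x+50],(400,440),interpolation=cv2.INTER_CUBIC)
cv2.imwrite("pics/g1.png",o[:,:,::-1]); print(telemetry.get_state())
E
```

```text
{'clock': 1.95, 'joint_pos': array([ 0.1448,  0.2918, -0.4828,  0.7945,  0.0001,  1.2612]), 'qvel': array([-0.0058,  0.0053, -0.0061, -0.0021,  0.0004, -0.0015]), 'tau': array([  0.096 , -41.1886,  24.2452,  -0.0106,   0.0042,   0.0011]), 'tcp_pos': array([0.465 , 0.1487, 0.0025]), 'orientation': array([0.0006, 0.5297, 0.8482, 0.0006]), 'wrist_force': array([-0.9785,  0.2405, -0.5789]), 'ft_torque': array([ 0.0117,  0.0483, -0.0332]), 'grip_force': 0.0, 'finger_gap': 0.044810238047158245}
```

View pics/g1.png

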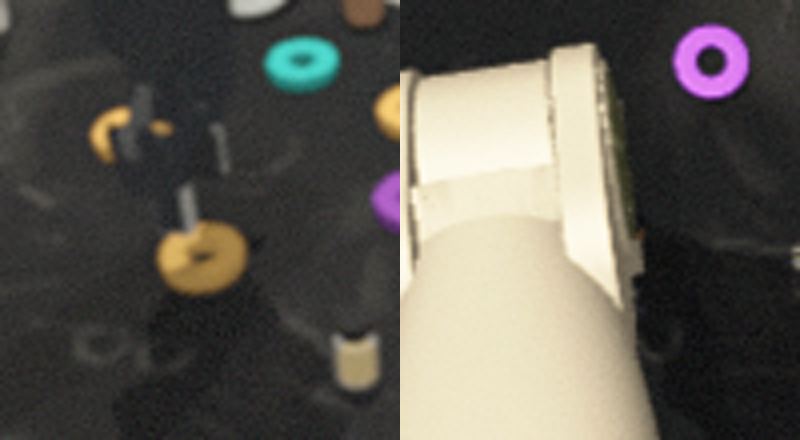

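```bash
python3 - <<'E'
from h import *
im=imaging.read_camera("scene");x,y=240,215
c=im[y-60:y+60,x-70:x+70].astype(float)/255
c=(255*c**.4).astype(np.uint8)
c=cv2.resize(c,(700,600),interpolation=cv2.INTER_CUBIC)
t=telemetry.get_state()["tcp_pos"];d=np.array([np.cos(.454),np.sin(.454),0])
for q in(t,t+d*.025,t-d*.025,t+[0,0,.05],t+[0,0,.2]):
    u=proj("scene",q);print(q,u);cv2.circle(c,tuple(int(v) for v in (u-[x-70,y-60])*5),3,(255,0,0),-1)
cv2.imwrite("pics/g2.png",c[:,:,::-1])
E
```

```text
[0.4648 0.1485 0.0023] [247.4837 244.4179]
[0.4873 0.1595 0.0023] [250.9249 237.7753]
[0.4423 0.1376 0.0023] [243.8812 251.3718]
[0.4648 0.1485 0.0523] [244.9758 228.5851]
[0.4648 0.1485 0.2023] [236.3455 174.0981]
```

View pics/g2.png

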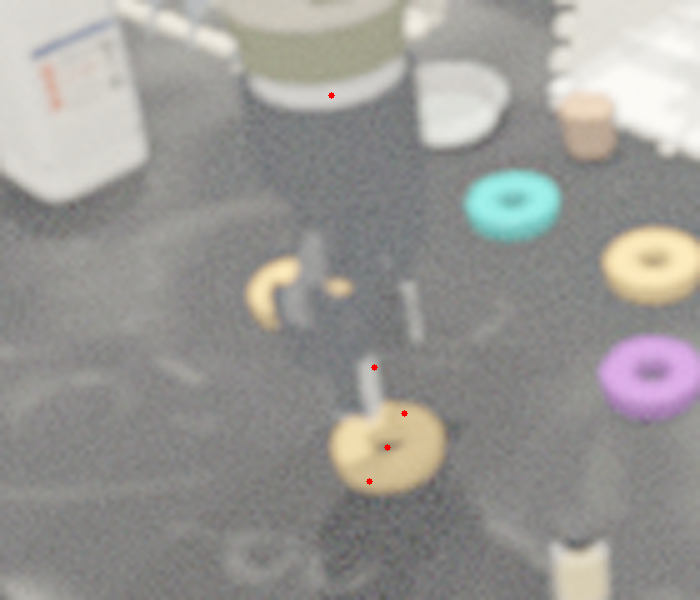

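The ring is intact at (247,244), unmoved, and only one light stripe, ending near (246,238), looks like a finger. I'll difference this against the first picture to get the gripper's silhouette.

```bash
python3 - <<'E'
from h import *
a=cv2.imread("pics/scene0.png")[:,:,::-1].astype(float)
ims=[imaging.read_camera("scene").astype(float) for _ in range(4)]
m=sum(ims)/4; x,y=240,215
d=np.abs(m-a).max(2)[y-60:y+60,x-70:x+70]
d=cv2.resize(np.clip(d*6,0,255).astype(np.uint8),(560,480),interpolation=cv2.INTER_NEAREST)
cv2.imwrite("pics/d.png",d)
E
```

```text
(no output)
```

View pics/d.png

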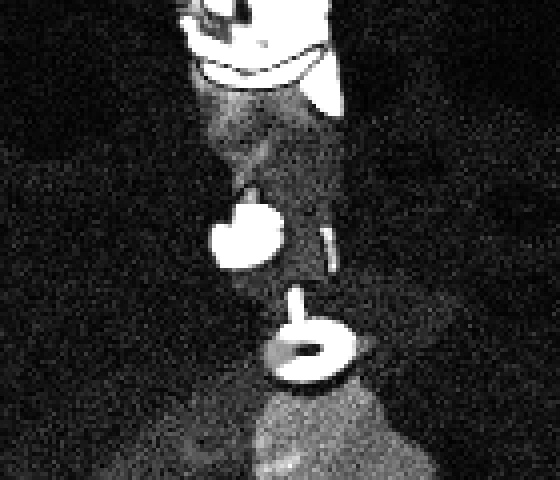

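```bash
python3 - <<'E'
from h import *
np.save("a.npy",sum(imaging.read_camera("scene").astype(float) for _ in range(4))/4)
E
```

{"method": "step_arm", "body": {"moves": [[[0, 0, 0], [0, 0, 0], 75], [[0, 0, 0], [0, 0, 0], 75], [[0, 0, 0], [0, 0, 0], 75], [[0, 0, 0], [0, 0, 0], 75], [[0, 0, 0], [0, 0, 0], 75]]}}

```text
clock: 2.82
tcp_pos: [0.4643, 0.1483, 0.0016]
orientation: [-0.0, 0.53, 0.848, 0.0]
wrist_force: [0.2, -0.2, 0.6]
finger_gap: 0.0749
grip_force: 0.0
```

```bash
python3 - <<'E'
from h import *
a=np.load("a.npy")
b=sum(imaging.read_camera("scene").astype(float) for _ in range(4))/4; x,y=240,215
sl=(slice(y-60,y+60),slice(x-70,x+70))
f=lambda q:cv2.resize((255*(np.clip(q[sl],0,255)/255)**.4).astype(np.uint8),(400,343),interpolation=cv2.INTER_CUBIC)
d=np.clip(np.abs(a-b)[sl]*10,0,255).astype(np.uint8)
o=np.hstack([f(b),cv2.resize(d,(400,343),interpolation=cv2.INTER_NEAREST)])
cv2.imwrite("pics/d2.png",o[:,:,::-1])
E
```

```text
(no output)
```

View pics/d2.png

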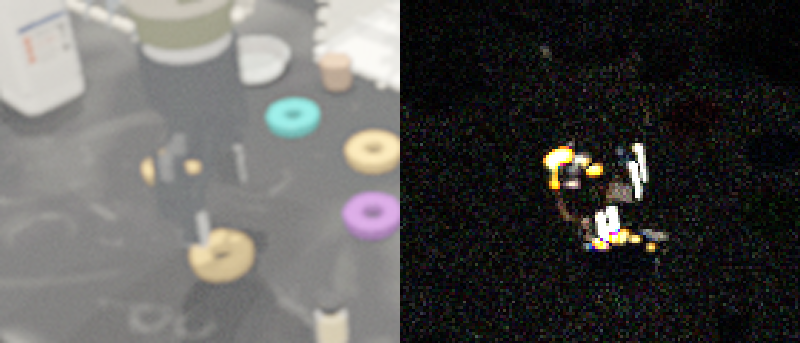

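The near fingertip shows at about (242,241) in the full image, in front of the ring's far rim. That puts the tips well above the bench, so I'll go down gently while watching force.

{"method": "step_arm", "body": {"moves": [[[0, 0, 3], [0, 0, 0], 75], [[0, 0, 6], [0, 0, 0], 75], [[0, 0, 6], [0, 0, 0], 75]]}}

```text
clock: 3.27
tcp_pos: [0.4637, 0.1482, -0.0051]
orientation: [-0.0, 0.53, 0.848, -0.0]
wrist_force: [0.1, -1.3, 0.6]
finger_gap: 0.0752
grip_force: 0.0
```

{"method": "step_arm", "body": {"moves": [[[0, 0, 3], [0, 0, 0], 75], [[0, 0, 5], [0, 0, 0], 75], [[0, 0, 5], [0, 0, 0], 75]]}}

```text
clock: 3.52
tcp_pos: [0.4639, 0.1482, -0.0099]
orientation: [-0.0, 0.53, 0.848, -0.0]
wrist_force: [0.0, -0.4, -0.3]
finger_gap: 0.0747
grip_force: 0.0
```

{"method": "step_arm", "body": {"moves": [[[0, 0, 2], [0, 0, 0], 75], [[0, 0, 4], [0, 0, 0], 75], [[0, 0, 4], [0, 0, 0], 75]]}}

```text
clock: 3.77
tcp_pos: [0.464, 0.1483, -0.0137]
orientation: [-0.0, 0.53, 0.848, -0.0]
wrist_force: [-0.2, 0.4, 0.6]
finger_gap: 0.0751
grip_force: 0.0
```

{"method": "step_arm", "body": {"moves": [[[0, 0, 2], [0, 0, 0], 75], [[0, 0, 4], [0, 0, 0], 75], [[0, 0, 4], [0, 0, 0], 75]]}}

```text
clock: 4.02
tcp_pos: [0.464, 0.1483, -0.0177]
orientation: [-0.0, 0.53, 0.848, -0.0]
wrist_force: [-0.9, -0.4, -0.3]
finger_gap: 0.0747
grip_force: 0.0
```

The reading passed bench level with no contact, so the reported TCP height doesn't agree with the real tip height. I'll keep lowering in small steps with force checks.

{"method": "step_arm", "body": {"moves": [[[0, 0, 2], [0, 0, 0], 75], [[0, 0, 4], [0, 0, 0], 75], [[0, 0, 4], [0, 0, 0], 75]]}}

```text
clock: 4.27
tcp_pos: [0.464, 0.1483, -0.0217]
orientation: [-0.0, 0.53, 0.848, -0.0]
wrist_force: [-1.2, -0.4, 0.0]
finger_gap: 0.075
grip_force: 0.0
```

{"method": "step_arm", "body": {"moves": [[[0, 0, 2], [0, 0, 0], 75], [[0, 0, 4], [0, 0, 0], 75], [[0, 0, 4], [0, 0, 0], 75]]}}

```text
clock: 4.52
tcp_pos: [0.464, 0.1483, -0.0257]
orientation: [-0.0, 0.53, 0.848, -0.0]
wrist_force: [-0.0, -0.7, 0.1]
finger_gap: 0.075
grip_force: 0.0
```

```bash
python3 - <<'E'
from h import *
im=sum(imaging.read_camera("scene").astype(float) for _ in range(3))/3;x,y=244,225
c=(255*(im[y-45:y+45,x-50:x+50]/255)**.4).astype(np.uint8)
cv2.imwrite("pics/g3.png",cv2.resize(c,(600,540),interpolation=cv2.INTER_CUBIC)[:,:,::-1]); print(telemetry.get_state()["wrist_force"])
E
```

```text
[0.2652 0.7363 0.5364]
```

View pics/g3.png

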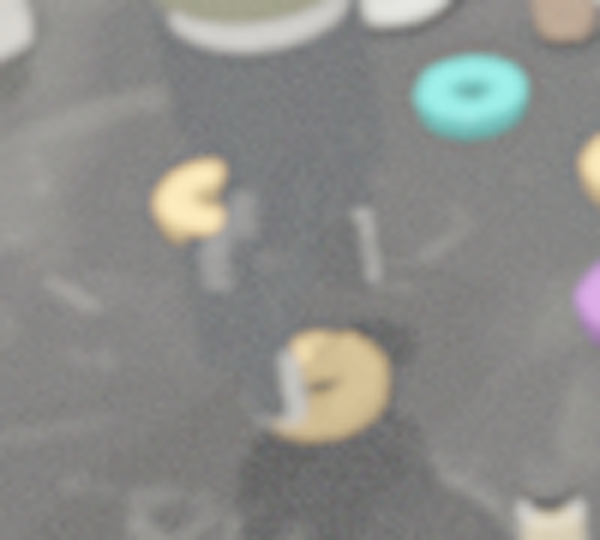

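The near fingertip now overlaps the ring at about (241,250). The tips are roughly 10 mm above the bench, so closing on the ring should reach it.

{"method": "step_arm", "body": {"moves": [[[0, 0, 0], [0, 0, 0], 45], [[0, 0, 0], [0, 0, 0], 45], [[0, 0, 0], [0, 0, 0], 45], [[0, 0, 0], [0, 0, 0], 45], [[0, 0, 0], [0, 0, 0], 45]], "grip_force": 20}}

```text
clock: 5.08
tcp_pos: [0.4643, 0.1483, -0.0253]
orientation: [0.0, 0.53, 0.848, 0.0]
wrist_force: [0.8, 0.3, -0.1]
finger_gap: 0.0451
grip_force: 0.0
```

{"method": "step_arm", "body": {"moves": [[[0, 0, 0], [0, 0, 0], 68], [[0, 0, 0], [0, 0, 0], 68], [[0, 0, 0], [0, 0, 0], 68], [[0, 0, 0], [0, 0, 0], 68], [[0, 0, 2], [0, 0, 0], 68], [[0, 0, 4], [0, 0, 0], 68], [[0, 0, 4], [0, 0, 0], 68]]}}

```text
clock: 5.67
tcp_pos: [0.4639, 0.1483, -0.0298]
orientation: [-0.0, 0.53, 0.848, -0.0]
wrist_force: [-0.2, -0.2, 0.6]
finger_gap: 0.0678
grip_force: 0.0
```

{"method": "step_arm", "body": {"moves": [[[0, 0, 1], [0, 0, 0], 68], [[0, 0, 2], [0, 0, 0], 68], [[0, 0, 2], [0, 0, 0], 68]]}}

```text
clock: 5.92
tcp_pos: [0.4642, 0.1483, -0.0316]
orientation: [-0.0, 0.53, 0.848, -0.0]
wrist_force: [-0.1, -1.1, -0.8]
finger_gap: 0.068
grip_force: 0.0
```

{"method": "step_arm", "body": {"moves": [[[0, 0, 0], [0, 0, 0], 45], [[0, 0, 0], [0, 0, 0], 45], [[0, 0, 0], [0, 0, 0], 45], [[0, 0, 0], [0, 0, 0], 45], [[0, 0, 0], [0, 0, 0], 45]]}}

```text
clock: 6.33
tcp_pos: [0.4644, 0.1483, -0.0302]
orientation: [0.0, 0.53, 0.848, 0.0]
wrist_force: [-3.7, -1.1, 10.5]
finger_gap: 0.045
grip_force: 5.3
```

{"method": "step_arm", "body": {"moves": [[[0, 0, 0], [0, 0, 0], 68], [[0, 0, 0], [0, 0, 0], 68], [[0, 0, 0], [0, 0, 0], 68], [[0, 0, 0], [0, 0, 0], 68], [[0, 0, 2], [0, 0, 0], 68], [[0, 0, 4], [0, 0, 0], 68], [[0, 0, 4], [0, 0, 0], 68]]}}

```text
clock: 6.92
tcp_pos: [0.4638, 0.1483, -0.0359]
orientation: [-0.0, 0.53, 0.848, -0.0]
wrist_force: [-0.5, -0.4, 0.2]
finger_gap: 0.0681
grip_force: 0.0
```

```bash
python3 - <<'E'
from h import *
print(telemetry.get_state()["tcp_pos"])
im=imaging.read_camera("scene")
for s,c in blobs(im,(15,100,70),(30,255,255),20)[0]:
    if 200<c[0]<320 and 190<c[1]<270: print(s,c,onz("scene",c,.006))
m=cv2.inRange(cv2.cvtColor(im,cv2.COLOR_RGB2HSV),(15,100,70),(30,255,255))[228:262,230:264]
print("\n".join("".join("#" if v else "." for v in r) for r in m))
E
```

```text
[ 0.4638  0.1483 -0.0359]
[290 200  21  16 267] [300.2809 207.573 ] [0.6556 0.1371 0.006 ]
[219 207  13  15 153] [225.4248 214.1373] [0.5124 0.2821 0.006 ]
[243 235  16  19 220] [250.7727 243.05  ] [0.4704 0.1423 0.006 ]
..................................
..................................
..................................
..................................
..................................
..................................
..................................
..............#########...........
..............############........
.............##############.......
.............###############......
..............##############......
..............###############.....
...............##############.....
...............##############.....
................#############.....
................#.###########.....
................#############.....
................#############.....
................############......
................############......
................###########.......
................##########........
................########..........
................######............
................###...............
..................................
..................................
..................................
..................................
..................................
..................................
..................................
..................................
```

{"method": "step_arm", "body": {"moves": [[[0, 0, 1], [0, 0, 0], 68], [[0, 0, 2], [0, 0, 0], 68], [[0, 0, 3], [0, 0, 0], 68], [[0, 0, 3], [0, 0, 0], 68]]}}

```text
clock: 7.3
tcp_pos: [0.4642, 0.1483, -0.0386]
orientation: [-0.0, 0.53, 0.848, -0.0]
wrist_force: [-0.4, 0.0, -0.2]
finger_gap: 0.0679
grip_force: 0.0
```

{"method": "step_arm", "body": {"moves": [[[0, 0, 0], [0, 0, 0], 48], [[0, 0, 0], [0, 0, 0], 48], [[0, 0, 0], [0, 0, 0], 48], [[0, 0, 0], [0, 0, 0], 48], [[0, 0, 0], [0, 0, 0], 48]]}}

```text
clock: 7.72
tcp_pos: [0.4641, 0.1483, -0.0381]
orientation: [-0.0, 0.53, 0.848, -0.0]
wrist_force: [-1.4, -0.3, 4.6]
finger_gap: 0.0483
grip_force: 19.2
```

The grip now holds at 48.3 mm, so true tip height is about the reported TCP plus 40 mm. Next I'll open, turn 90° and squeeze again to centre the ring in both directions.

{"method": "step_arm", "body": {"moves": [[[0, 0, 0], [0, 0, 0], 75], [[0, 0, 0], [0, 0, 0], 75], [[0, 0, 0], [0, 0, 0], 75], [[0, 0, 0], [0, 0, -0.6], 75], [[0, 0, 0], [0, 0, -0.6], 75], [[0, 0, 0], [0, 0, -0.6], 75], [[0, 0, 0], [0, 0, -0.6], 75], [[0, 0, 0], [0, 0, -0.6], 75]]}}

```text
clock: 8.38
tcp_pos: [0.4644, 0.1484, -0.0385]
orientation: [0.0, 0.253, 0.968, 0.0]
wrist_force: [0.0, -0.6, -0.8]
finger_gap: 0.075
grip_force: 0.0
```

{"method": "step_arm", "body": {"moves": [[[0, 0, 0], [0, 0, -0.971], 75], [[0, 0, 0], [0, 0, -0.971], 75], [[0, 0, 0], [0, 0, -0.971], 75], [[0, 0, 0], [0, 0, -0.971], 75], [[0, 0, 0], [0, 0, -0.971], 75], [[0, 0, 0], [0, 0, -0.971], 75], [[0, 0, 0], [0, 0, -0.971], 75], [[0, 0, 0], [0, 0, -0.971], 75]]}}

```text
clock: 9.05
tcp_pos: [0.4644, 0.1484, -0.0385]
orientation: [0.0, -0.228, 0.974, 0.0]
wrist_force: [0.2, 0.9, 0.0]
finger_gap: 0.0748
grip_force: 0.0
```

{"method": "step_arm", "body": {"moves": [[[0, 0, 0], [0, 0, 0], 45], [[0, 0, 0], [0, 0, 0], 45], [[0, 0, 0], [0, 0, 0], 45], [[0, 0, 0], [0, 0, 0], 45], [[0, 0, 0], [0, 0, 0], 45], [[0, 0, 0], [0, 0, 0], 45]], "grip_force": 30}}

```text
clock: 9.55
tcp_pos: [0.4645, 0.1482, -0.0379]
orientation: [0.0, -0.224, 0.975, -0.0]
wrist_force: [-1.2, -0.5, 5.1]
finger_gap: 0.048
grip_force: 30.2
```

```bash
python3 - <<'E'
from h import *
print(telemetry.get_state())
im=imaging.read_camera("scene");cv2.imwrite("pics/s3.png",im[:,:,::-1])
for s,c in blobs(im,(15,100,70),(30,255,255),20)[0]:
    if 200<c[0]<320 and 190<c[1]<270: print(s,c,onz("scene",c,.006))
E
```

```text
{'clock': 9.55, 'joint_pos': array([ 0.1442,  0.345 , -0.5292,  0.696 , -0.0003, -0.3078]), 'qvel': array([ 0.0007,  0.0007, -0.0004, -0.0015, -0.0019, -0.0007]), 'tau': array([  0.2544, -39.9066,  21.6583,  -0.6383,   0.2115,  -0.0772]), 'tcp_pos': array([ 0.4645,  0.1482, -0.0379]), 'orientation': array([ 0.0003, -0.2241,  0.9746, -0.0002]), 'wrist_force': array([-1.2116, -0.4595,  5.1275]), 'ft_torque': array([-0.1851,  0.2531, -0.0547]), 'grip_force': 30.233804527670145, 'finger_gap': 0.048009709112105}
[290 200  21  16 268] [300.2388 207.5634] [0.6556 0.1372 0.006 ]
[224 212   8  10  44] [227.3636 216.2727] [0.5091 0.2706 0.006 ]
[236 234  20  19 304] [245.9276 243.1974] [0.463  0.1515 0.006 ]
```

{"method": "step_arm", "body": {"moves": [[[0, 0, -15], [0, 0, 0], 45], [[0, 0, -45], [0, 0, 0], 45], [[0, 0, -85], [0, 0, 0], 45], [[0, 0, -125], [0, 0, 0], 45], [[0, 0, -165], [0, 0, 0], 45], [[0, 0, -185], [0, 0, 0], 45], [[0, 0, -185], [0, 0, 0], 45], [[0, 0, -185], [0, 0, 0], 45]]}}

```text
clock: 10.27
tcp_pos: [0.4652, 0.1485, 0.1475]
orientation: [0.001, -0.225, 0.974, -0.0]
wrist_force: [-0.5, 0.5, -1.5]
finger_gap: 0.0484
grip_force: 31.6
```

```bash
python3 - <<'E'
from h import *
im=imaging.read_camera("scene");cv2.imwrite("pics/s4.png",im[:,:,::-1])
for s,c in blobs(im,(15,100,70),(30,255,255),20)[0]:
    if 200<c[0]<320 and 130<c[1]<270: print(s,c,onz("scene",c,.191))
print(proj("scene",(.4645,.1482,.192)))
to((.559,-.110,.147),116)
E
```

```text
[225 170  23  18 308] [235.5877 178.7792] [0.4625 0.1507 0.191 ]
[290 200  21  16 267] [300.2097 207.5431] [ 0.4632 -0.0275  0.191 ]
[219 206  22  16 279] [229.4803 213.319 ] [0.3711 0.0677 0.191 ]
[237.0007 178.3413]
tcp [0.4639 0.1483 0.1459] shift [  27.5941 -273.8578   -1.1528] turn [ 0.0003 -0.0005 -0.0006] F [ 0.1723  0.3134 -1.0459] gap 0.048285452327157447 t 10.3167
```

{"method": "step_arm", "body": {"moves": [[[28, -277, 0], [0, 0, 0], 45], [[28, -277, 0], [0, 0, 0], 45], [[28, -277, 0], [0, 0, 0], 45], [[28, -277, 0], [0, 0, 0], 45], [[28, -277, 0], [0, 0, 0], 45], [[28, -277, 0], [0, 0, 0], 45], [[28, -277, 0], [0, 0, 0], 45], [[28, -277, 0], [0, 0, 0], 45]]}}

```text
clock: 10.98
tcp_pos: [0.5612, -0.1181, 0.1432]
orientation: [-0.001, -0.222, 0.975, -0.0]
wrist_force: [0.3, 0.4, -1.2]
finger_gap: 0.0482
grip_force: 31.7
```

{"method": "step_arm", "body": {"moves": [[[0, 0, 0], [0, 0, 0], 45], [[0, 0, 0], [0, 0, 0], 45], [[0, 0, 0], [0, 0, 0], 45]]}}

```text
clock: 11.23
tcp_pos: [0.5593, -0.1115, 0.1452]
orientation: [-0.001, -0.226, 0.974, 0.001]
wrist_force: [-0.2, -0.1, -1.0]
finger_gap: 0.0486
grip_force: 31.7
```

```bash
cat >> h.py <<'E'
def look(zr,zp,tag):
    st=telemetry.get_state(); im=np.mean([imaging.read_camera("scene") for _ in range(3)],0).astype(np.uint8)
    cv2.imwrite(f"pics/{tag}.png",im[:,:,::-1]); print(st["tcp_pos"],st["wrist_force"],st["finger_gap"])
    for nm,lo,hi in(("brass",(15,100,70),(30,255,255)),("orange",(3,150,90),(14,255,255))):
        for s,c in blobs(im,lo,hi,8)[0]:
            if 325<c[0]<400 and 150<c[1]<270: print(nm,s,c,onz("scene",c,zr),onz("scene",c,zp))
    return im
E
python3 - <<'E'
from h import *
im=look(.192,.155,"s5")
c=im[170:260,310:410]; cv2.imwrite("pics/s5c.png",cv2.resize(c,(600,540),interpolation=cv2.INTER_CUBIC)[:,:,::-1])
E
```

```text
[ 0.5593 -0.1115  0.1452] [-0.2267 -0.144  -0.9879] 0.04862839394958465
brass [350 189  28  21 457] [363.8687 199.2013] [ 0.557  -0.1116  0.192 ] [ 0.6042 -0.0862  0.155 ]
orange [344 199  12  15 105] [348.7238 207.6952] [ 0.5159 -0.1029  0.192 ] [ 0.5593 -0.0768  0.155 ]
orange [358 212  10  22 150] [362.1267 221.4667] [ 0.4949 -0.1449  0.192 ] [ 0.5364 -0.1226  0.155 ]
```

View pics/s5c.png

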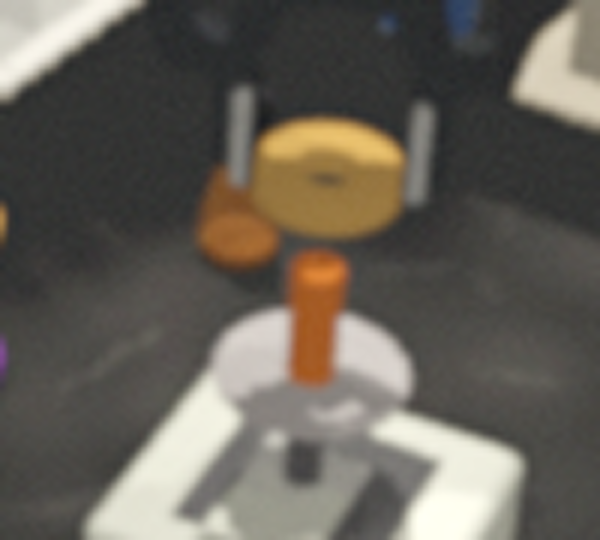

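The ring hangs above the post, centred sideways (363.7 vs 362.7 px), but about 3 mm too deep along the view line. I'll correct that and lower gently.

{"method": "step_arm", "body": {"moves": [[[3, 0, 12], [0, 0, 0], 45], [[3, 0, 20], [0, 0, 0], 45], [[3, 0, 25], [0, 0, 0], 45], [[3, 0, 30], [0, 0, 0], 45], [[3, 0, 35], [0, 0, 0], 45], [[3, 0, 40], [0, 0, 0], 45], [[3, 0, 45], [0, 0, 0], 45], [[3, 0, 45], [0, 0, 0], 45]]}}

```text
clock: 12.05
tcp_pos: [0.5578, -0.114, 0.1009]
orientation: [-0.0, -0.225, 0.974, 0.0]
wrist_force: [-0.7, 0.9, 1.3]
finger_gap: 0.0481
grip_force: 31.9
```

```bash
python3 - <<'E'
from h import *
im=look(.144,.155,"s6")
h=cv2.cvtColor(im,cv2.COLOR_RGB2HSV)[195:240,345:385]
for r in h: print("".join("O" if p[0]<15 and p[1]>150 and p[2]>90 else "b" if 15<=p[0]<=30 and p[1]>100 and p[2]>70 else "w" if p[2]>120 and p[1]<60 else "." for p in r))
E
```

```text
[ 0.5578 -0.114   0.1009] [-0.7252  0.8635  1.3458] 0.048119711430662127
brass [351 208  25  21 419] [363.3317 217.5609] [ 0.5611 -0.1114  0.144 ] [ 0.5485 -0.1181  0.155 ]
orange [352 201   4  11  24] [353.75   205.7083] [ 0.5846 -0.0737  0.144 ] [ 0.5714 -0.0814  0.155 ]
orange [361 218   5   2   8] [363.375 218.375] [ 0.5589 -0.1128  0.144 ] [ 0.5463 -0.1195  0.155 ]
orange [358 228   7  11  59] [361.1017 233.4068] [ 0.5158 -0.1335  0.144 ] [ 0.5043 -0.1397  0.155 ]
........................................
........................................
........................................
........................................
........................................
..........b.............................
.........O..............................
.........O..............................
........OOO.............................
........OOO.............................
........OOO.............................
....ww..ObO.............................
....ww..OOO.............................
....ww..OOO..bbbbbbbbbb.................
....ww..OObbbbbbbbbbbbbbbb.......ww.....
....w..Obbb
[... 518 characters left out ...]
...
.......bbbbbbbbbbbbbbbbbbbbbbbb.........
........bbbbbbbbbbbbbbbbbbbbbb..........
.........bbbbbbbbbbbbbbbbbbbb...........
..........ww.bbbbbbbbbbbbbbb............
.......wwwwww.bbbbbbbb...b..............
..wwwwwwwwwww.OObbbb.wwwww..............
wwwwwwwwwwwww.OOOOOO.wwwwwww............
wwwwwwwwwwwww.OOOOOO.wwwwwwww...........
wwwwwwwwwwwww.OOOOO..wwwwwwwww..........
wwwwwwwwwwwww.OOOOO..wwwwwwwwww.........
wwwwwwwwwwwww.OOOOO..wwwwwwwwwww........
wwwwwwwwwwww..OOOOO..wwwwwwwwwwww.......
wwwwwwwwwwww..OOOOOO.wwwwwwwwwwww.......
wwwwwwwwwwww.OOOOOOO.wwwwwwwwwwww.......
wwwwwwwwwwww.OOOOOOO.wwwwwwwwwwww.......
wwwwwwwwwwww..OOOOO..wwwwwwwwwwwww......
wwwwwwwwwwwww.......wwwwwwwwwwwwwwww....
```

Not captured: the post is pushed down about 13 mm (Fz up 2.5 N). Sideways looks right, so I'll search along the tool x axis under this light load.

{"method": "step_arm", "body": {"moves": [[[1, 0, 0], [0, 0, 0], 45], [[1.5, 0, 0], [0, 0, 0], 45], [[1.5, 0, 0], [0, 0, 0], 45]]}}

```text
clock: 12.45
tcp_pos: [0.5573, -0.1152, 0.1022]
orientation: [0.001, -0.225, 0.974, -0.0]
wrist_force: [0.8, 0.2, 1.1]
finger_gap: 0.0485
grip_force: 31.9
```

{"method": "step_arm", "body": {"moves": [[[1, 0, 0], [0, 0, 0], 45], [[1.5, 0, 0], [0, 0, 0], 45], [[1.5, 0, 0], [0, 0, 0], 45]]}}

```text
clock: 12.7
tcp_pos: [0.5556, -0.1158, 0.1019]
orientation: [0.0, -0.225, 0.974, -0.0]
wrist_force: [2.1, 0.1, 1.1]
finger_gap: 0.0484
grip_force: 32.0
```

```bash
cat >> h.py <<'E'
def show(im,r0=195,r1=240,c0=345,c1=385):
    for r in cv2.cvtColor(im,cv2.COLOR_RGB2HSV)[r0:r1,c0:c1]: print("".join("O" if p[0]<15 and p[1]>150 and p[2]>90 else "b" if 15<=p[0]<=30 and p[1]>100 and p[2]>70 else "w" if p[2]>120 and p[1]<60 else "." for p in r))
E
python3 - <<'E'
from h import *
im=look(.144,.155,"s7"); show(im,207,240)
F=[]
for _ in range(6): imaging.read_camera("top"); F.append(telemetry.get_state()["wrist_force"])
print(np.mean(F,0))
E
```

```text
[ 0.5556 -0.1158  0.1019] [2.1291 0.085  1.0524] 0.048385096440753304
brass [351 208  26  21 415] [363.5807 218.0699] [ 0.56   -0.1127  0.144 ] [ 0.5474 -0.1194  0.155 ]
orange [353 203   3   8  21] [354.     206.2381] [ 0.5833 -0.0752  0.144 ] [ 0.5701 -0.0828  0.155 ]
orange [361 218   6   3  12] [363.3333 218.6667] [ 0.558  -0.1133  0.144 ] [ 0.5454 -0.12    0.155 ]
orange [358 229   7  10  53] [361.1698 233.3208] [ 0.5161 -0.1335  0.144 ] [ 0.5046 -0.1397  0.155 ]
....ww..OOO.............................
O...ww..OOO.....bbb.....................
....ww..OOObbbbbbbbbbbbbb.........w.....
....ww..Obbbbbbbbbbbbbbbbbb......ww.....
....ww..bbbbbbbbbbbbbbbbbbbbb....ww.....
....ww..bbbbbbbbbbbbbbbbbbbbbb...ww.....
....w..bbbbbbbbbbbbbbbbbbbbbbbb..ww.....
....w..bbbbbbbbbbbbbbbbbbbbbbbb..ww.....
....w..bbbbbbbbbbbbbbbbbbbbbbbbb.ww.....
....ww.bbbbbbbbbbbbbbbbbbbbbbbbb.ww.....
....ww.bbbbbbbbbbbbbbbbbbbbbbbb..ww.....
....ww.bbbbbbbbbOOOOObbbbbbbbbb.ww......
....w..bbbbbbbbbOOOOOObbbbbbbbb.ww......
.......bbbbbbbbbbbbObbbbbbbbbbb.ww......
......bbbbbbbbbbbbbbbbbbbbbbbbb.ww......
.......bbbbbbbbbbbbbbbbbbbbbbbb.ww......
.......bbbbbbbbbbbbbbbbbbbbbbbb.........
........bbbbbbbbbbbbbbbbbbbbbbb.........
.........bbbbbbbbbbbbbbbbbbbbb..........
.........ww..bbbbbbbbbbbbbbbb...........
......wwwwwwwbbbbbbbbbbbbbbb............
..wwwwwwwwwww.bbbbbbb..wwww.............
wwwwwwwwwwwww.OOOOOO.wwwwwww............
wwwwwwwwwwwww.OOOOOO.wwwwwwww...........
wwwwwwwwwwwww.OOOOO..wwwwwwwwww.........
wwwwwwwwwwwww.OOOOO..wwwwwwwwww.........
wwwwwwwwwwwww.OOOOO..wwwwwwwwwww........
wwwwwwwwwwwww.OOOOO..wwwwwwwwwwww.......
wwwwwwwwwwww..OOOOOO.wwwwwwwwwwww.......
wwwwwwwwwwww..OOOOOO.wwwwwwwwwwww.......
wwwwwwwwwwww.OOOOOO..wwwwwwwwwwwww......
wwwwwwwwwwww...OOO..wwwwwwwwwwwwww......
wwwwwwwwwwwwww.....wwwwwwwwwwwwwwwww....
[ 1.7791 -0.4265  1.3631]
```

Orange shows in the far part of the hole (363,218), and more of it after this shift, so the ring is too near the camera. I'll search the other way.

{"method": "step_arm", "body": {"moves": [[[-1.5, 0, 0], [0, 0, 0], 45], [[-3, 0, 0], [0, 0, 0], 45], [[-4.5, 0, 0], [0, 0, 0], 45], [[-4.5, 0, 0], [0, 0, 0], 45], [[-4.5, 0, 0], [0, 0, 0], 45]]}}

```text
clock: 13.57
tcp_pos: [0.559, -0.1127, 0.1012]
orientation: [-0.0, -0.225, 0.974, 0.001]
wrist_force: [-0.5, 1.7, -0.9]
finger_gap: 0.0486
grip_force: 31.8
```

{"method": "step_arm", "body": {"moves": [[[-1, 0, 0], [0, 0, 0], 45], [[-1.5, 0, 0], [0, 0, 0], 45], [[-1.5, 0, 0], [0, 0, 0], 45]]}}

```text
clock: 13.82
tcp_pos: [0.56, -0.1125, 0.1012]
orientation: [-0.001, -0.225, 0.974, 0.0]
wrist_force: [-2.5, 0.9, -0.5]
finger_gap: 0.0487
grip_force: 31.8
```

{"method": "step_arm", "body": {"moves": [[[-1, 0, 0], [0, 0, 0], 45], [[-1.5, 0, 0], [0, 0, 0], 45], [[-1.5, 0, 0], [0, 0, 0], 45]]}}

```text
clock: 14.07
tcp_pos: [0.5606, -0.1119, 0.101]
orientation: [-0.001, -0.225, 0.974, 0.001]
wrist_force: [-5.1, 1.3, -1.1]
finger_gap: 0.0485
grip_force: 31.8
```

```bash
python3 - <<'E'
from h import *
im=look(.144,.155,"s8"); show(im,207,240)
F=[]
for _ in range(6): imaging.read_camera("top"); F.append(telemetry.get_state()["wrist_force"])
print(np.mean(F,0))
E
```

```text
[ 0.5606 -0.1119  0.101 ] [-5.1083  1.3437 -1.078 ] 0.04851234770260378
brass [351 207  25  21 377] [363.3103 216.4218] [ 0.5644 -0.1094  0.144 ] [ 0.5517 -0.1162  0.155 ]
orange [352 200   4  11  23] [353.5652 204.9565] [ 0.5867 -0.072   0.144 ] [ 0.5734 -0.0797  0.155 ]
orange [359 214   8   4  26] [362.7692 215.5385] [ 0.5663 -0.107   0.144 ] [ 0.5535 -0.1138  0.155 ]
orange [358 227   7   7  43] [361.2791 230.093 ] [ 0.5245 -0.1286  0.144 ] [ 0.5128 -0.1349  0.155 ]
....w...OOO....bbbbbb............w......
....w...Obbbbbbbbbbbbbbbb........ww.....
....w..OObbbbbbbbbbbbbbbbbb......ww.....
b...w..Obbbbbbbbbbbbbbbbbbbbb....ww.....
....w..bbbbbbbbbbbbbbbbbbbbbbb...w......
....w..bbbbbbbbbbbbbbbbbbbbbbbb..w......
....w..bbbbbbbbbbbbbbbbbbbbbbbb..w......
....w..bbbbbbbbOOOOObbbbbbbbbbb..w......
....w..bbbbbbbOOOOOOOObbbbbbbbb..w......
...ww.bbbbbbbbbOOOOOOObbbbbbbbb.ww......
....w.bbbbbbbbbbOOOOOObbbbbbbbb.ww......
......bbbbbbbbbbbbbbbbbbbbbbbbb.ww......
......bbbbbbbbbbbbbbbbbbbbbbbbb.ww......
.......bbbbbbbbbbbbbbbbbbbbbbb..w.......
.......bbbbbbbbbbbbbbbbbbbbbbb..........
.........bbbbbbbbbbbbbbbbbbbbb..........
......wwww.bbbbbbbbbbbbbbbbbbb..........
....wwwwwww.bbbbbbbbbbbbbbbbb...........
...wwwwwwwww.bbbbbbbbbbb..www...........
..wwwwwwwwwww.bbbbbbb..wwwwwww..........
.wwwwwwwwwwww.OOOOOb.wwwwwwwwww.........
wwwwwwwwwwwww.OOOOOO.wwwwwwwwwww........
wwwwwwwwwwwww.OOOOOO.wwwwwwwwwwww.......
wwwwwwwwwwww..OOOOOO..wwwwwwwwwww.......
wwwwwwwwwwww.OOOOOOO..wwwwwwwwwwww......
wwwwwwwwwwww..OOOOOO.wwwwwwwwwwwww......
wwwwwwwwwwwww.OOOOOO.wwwwwwwwwwwww......
wwwwwwwwwwwww........wwwwwwwwwwwww......
wwwwwwwwwwwwwww...wwwwwwwwwwwwwww.......
wwwwwwwwwwwwwwwwwwwwwwwwwwwwwwww........
wwwwwwwwwwwwwwwwwwwwwwwwwwwwwwww........
wwwwwwwwwwwwwwwwwwwwwwwwwwwwwwwww.......
wwwwwwwwwwwwwwwwwwwwwwwwwwwwwwwwwwww....
[-5.4841  0.9398 -0.9457]
```

Captured: the post now fills the hole at (363,215) and Fz has fallen to the ring's weight. I'll back off the wall push and lower to the pan.

{"method": "step_arm", "body": {"moves": [[[2.5, 0, 0], [0, 0, 0], 45], [[2.5, 0, 0], [0, 0, 0], 45], [[2.5, 0, 7], [0, 0, 0], 45], [[2.5, 0, 14], [0, 0, 0], 45], [[2.5, 0, 20], [0, 0, 0], 45], [[2.5, 0, 25], [0, 0, 0], 45], [[2.5, 0, 25], [0, 0, 0], 45], [[2.5, 0, 25], [0, 0, 0], 45]]}}

```text
clock: 15.18
tcp_pos: [0.5597, -0.1128, 0.0765]
orientation: [0.0, -0.225, 0.974, 0.001]
wrist_force: [-2.7, 4.4, 0.5]
finger_gap: 0.0485
grip_force: 31.9
```

{"method": "step_arm", "body": {"moves": [[[0, 0, 2], [0, 0, 0], 45], [[0, 0, 4], [0, 0, 0], 45], [[0, 0, 6], [0, 0, 0], 45], [[0, 0, 6], [0, 0, 0], 45]]}}

```text
clock: 15.52
tcp_pos: [0.5597, -0.1128, 0.0707]
orientation: [0.0, -0.225, 0.974, 0.0]
wrist_force: [-3.1, 4.8, 2.3]
finger_gap: 0.0485
grip_force: 32.0
```

```bash
python3 - <<'E'
from h import *
im=look(.118,.155,"s9"); show(im,205,255,335,395)
F=[]
for _ in range(6): imaging.read_camera("top"); F.append(telemetry.get_state()["wrist_force"])
print(np.mean(F,0))
E
```

```text
[ 0.5597 -0.1128  0.0707] [-3.0611  4.839   2.3287] 0.04850205735211913
brass [351 220  24  19 310] [362.5774 229.3839] [ 0.5558 -0.1146  0.118 ] [ 0.5161 -0.1358  0.155 ]
orange [345 197   4   7  20] [346.7 200.3] [ 0.6243 -0.0312  0.118 ] [ 0.5792 -0.0589  0.155 ]
orange [352 208   4   5  13] [353.6923 210.3077] [ 0.601  -0.0648  0.118 ] [ 0.5577 -0.0898  0.155 ]
orange [358 218   9  13  81] [362.0123 223.7778] [ 0.571  -0.1042  0.118 ] [ 0.53   -0.1262  0.155 ]
............................................................
............................................................
............................................................
....................O.......................................
..................OOO.......................................
..................OOO.......................................
.................OObO.......................................
..................OO........................................
............................................................
............................................................
.....................
[... 1744 characters left out ...]
w..
wwwwwwwwwwwwwwwwwwwwwwwwwwwwwwwwwwwwwwwwwwwwwwwwwwwwwwwwwwww
wwwwwwwwwwwww.wwwwwwwwwwwwwwwwwwwwwwwwwwwwwwwwwwwwwwwwwwwwww
wwwwwwwwwwww....wwwwwwwwwwwwwwwwwwwwwwwwwwwwwwwwwwwwwwwwwwww
wwwwwwwwwww.....wwwwwwwwwwwwwwwwwwwww...wwwwwwwwwwwwwwwwwwww
wwwwwwwwwww....wwwwwwwwwwwwwwwwwwwwww....wwwwwwwwwwwwwwwwwww
wwwwwwwwww.....wwwwwwww.....wwwwwwww......wwwwwwwwwwwwwwwwww
wwwwwwwww.....wwwwwwwww.....wwwwwwww........wwwwwwwwwwwwwwww
wwwwwwwww....wwwwwwwwwwwwwwwwwwwwww........wwwwwwwwwwwwwwwww
wwwwwwww....wwwwwwwwwwwwwwwwwwwwww.........wwwwwwwwwwwwwwwww
wwwwwww.....wwwwwwwwwwwwwwwwwwwwww.........wwwwwwwwwwwwwwwww
wwwwww.....wwwwwwwwwwwwwwwwwwwwww.........wwwwwwwwwwwwwwwwww
[-2.9132  5.0735  1.4825]
```

{"method": "step_arm", "body": {"moves": [[[0, 0.7, 0], [0, 0, 0], 45], [[0, 1, 0], [0, 0, 0], 45], [[0, 1, 0], [0, 0, 0], 45]]}}

```text
clock: 16.22
tcp_pos: [0.56, -0.1127, 0.0711]
orientation: [0.001, -0.225, 0.974, -0.0]
wrist_force: [-0.5, 3.6, 0.3]
finger_gap: 0.0482
grip_force: 31.9
```

{"method": "step_arm", "body": {"moves": [[[0, 0, 1], [0, 0, 0], 45], [[0, 0, 3], [0, 0, 0], 45], [[0, 0, 3], [0, 0, 0], 45], [[0, 0, 3], [0, 0, 0], 45]]}}

```text
clock: 16.55
tcp_pos: [0.5595, -0.1128, 0.0674]
orientation: [0.0, -0.225, 0.974, -0.0]
wrist_force: [-0.6, 2.8, -2.0]
finger_gap: 0.0489
grip_force: 31.8
```

{"method": "step_arm", "body": {"moves": [[[0, 0.5, 1], [0, 0, 0], 45], [[0, 0.5, 3], [0, 0, 0], 45], [[0, 0.5, 5], [0, 0, 0], 45], [[0, 0.5, 5], [0, 0, 0], 45]]}}

```text
clock: 16.88
tcp_pos: [0.5594, -0.1125, 0.0624]
orientation: [0.0, -0.225, 0.974, -0.0]
wrist_force: [0.3, 0.3, 0.1]
finger_gap: 0.048
grip_force: 31.9
```

```bash
python3 - <<'E'
from h import *
im=look(.118,.155,"s10"); show(im,213,245,345,390)
F=[]
for _ in range(4): imaging.read_camera("top"); F.append(telemetry.get_state()["wrist_force"])
print(np.mean(F,0))
E
```

```text
[ 0.5594 -0.1125  0.0624] [0.2643 0.289  0.1133] 0.04795167229268417
brass [351 223  23  19 305] [362.0623 232.5639] [ 0.5465 -0.119   0.118 ] [ 0.5074 -0.1399  0.155 ]
orange [344 199   5   9  26] [346.0385 203.2692] [ 0.6135 -0.0364  0.118 ] [ 0.5693 -0.0637  0.155 ]
orange [358 215   9  19 133] [361.9098 223.5714] [ 0.5715 -0.1036  0.118 ] [ 0.5305 -0.1257  0.155 ]
.............................................
.............................................
................OOOO.........................
..............OOOOOOO........................
..............OOOOOOOO.......................
..............OOOOOOOO.......................
..............OOOOOOOO.......................
.............OOOOOOOOO.......................
...ww........OOOOOOOOO.......................
...ww........OOOOOOOOO.......................
...ww.....bbbOOOOOOOOOb......................
...w....bbbbbbOOOOOOObbbb......ww............
...w...bbbbbbbOOOOOObbbbbbb....ww............
...ww..bbbbbbbOOOOOObbbbbbbb...ww............
...w..bbbbbbbbOOOOOObbbbbbbbb..ww............
...w..bbbbbbbbOOOOOObbbbbbbbb..ww............
...w..bbbbbbbbOOOOOObbbbbbbbb.ww.............
wwwww.bbbbbbbOOOOOOOObbbbbbbb.ww.............
wwww..bbbbbbbOOOOOOOObbbbbbbb.ww.............
wwww..bbbbbbbbOOOOOObbbbbbbbb.ww.............
wwww..bbbbbbbbbbOOObbbbbbbbbb.ww.............
wwwww.bbbbbbbbbbbbbbbbbbbbbbb.ww.............
wwwwwwbbbbbbbbbbbbbbbbbbbbbbbwwww............
wwwwww.bbbbbbbbbbbbbbbbbbbbb.wwww............
wwwwwww.bbbbbbbbbbbbbbbbbbbb.www.............
wwwwwww.bbbbbbbbbbbbbbbbbbb.wwwww............
wwwwwwww..bbbbbbbbbbbbbbbb.wwwwwwwww.........
wwwwwwwwww.bbbbbbbbbbbbb..wwwwwwwwwwwww......
wwwwwwwwwwww..bbbbbbbb..wwwwwwwwwwwwwwwwww...
wwwwwwwwwwwwwwww....wwwwwwwwwwwwwwwwwwwwwwwww
wwwww.wwwwwwwwwwwwwwwwwwwwwwwwwwwwwwwwwwwwwww
wwww...wwwwwwwwwwwwwwwwwwwwwwwwwwwwwwwwwwwwww
[ 0.2674 -0.8022  0.0364]
```

Lateral force is gone and the ring's weight is mostly on the pan. Releasing and rising straight up.

{"method": "step_arm", "body": {"moves": [[[0, 0, 0], [0, 0, 0], 60], [[0, 0, 0], [0, 0, 0], 66], [[0, 0, 0], [0, 0, 0], 66], [[0, 0, 0], [0, 0, 0], 66], [[0, 0, -20], [0, 0, 0], 66], [[0, 0, -60], [0, 0, 0], 66], [[0, 0, -100], [0, 0, 0], 66], [[0, 0, -110], [0, 0, 0], 66]]}}

```text
clock: 17.9
tcp_pos: [0.5619, -0.1128, 0.179]
orientation: [0.004, -0.225, 0.974, -0.002]
wrist_force: [2.0, 0.2, 1.4]
finger_gap: 0.0657
grip_force: 0.0
```

```bash
python3 - <<'E'
from h import *
im=look(.115,.1475,"s11"); show(im,205,250,340,390)
r=im.astype(int); # dial
c=cv2.resize(im[260:305,320:370],(500,450),interpolation=cv2.INTER_CUBIC); cv2.imwrite("pics/dial.png",c[:,:,::-1])
to((.5215,.2725,.147),116)
E
```

```text
[ 0.5619 -0.1128  0.179 ] [2.0394 0.2312 1.3562] 0.06565319299963632
brass [348 205   7   7  15] [351.0667 207.8   ] [ 0.609  -0.0529  0.115 ] [ 0.5707 -0.0756  0.1475]
brass [360 216   6   3  13] [362.3846 217.1538] [ 0.5945 -0.0912  0.115 ] [ 0.5571 -0.1113  0.1475]
brass [351 223  23  19 293] [361.8157 232.5563] [ 0.5494 -0.1169  0.115 ] [ 0.5151 -0.1353  0.1475]
orange [344 196  12  18 148] [349.5473 205.223 ] [ 0.6154 -0.0448  0.115 ] [ 0.5766 -0.0681  0.1475]
orange [358 214  10  20 128] [361.8984 223.4062] [ 0.5752 -0.1015  0.115 ] [ 0.5392 -0.1209  0.1475]
....OOOOOOOOOObO..................................
....OOOOObObObOO..................................
....OOOObbbbbOO...................................
....ObOOOOOObOOO..................................
....bbOOObObOObO..................................
....OOOOOOObbObO..................................
....OOOOOOObbOOO..................................
.....OOOOOOOOOO...................................
......OOOOOOOO....................................
..................................................
...................
[... 1224 characters left out ...]
bbbbbbbbbbbb.wwwwwwwww.........
wwwwwwwwwwwwwww.bbbbbbbbbbbbb.wwwwwwwwwwwwww......
wwwwwwwwwwwwwwwww...bbbbbb..wwwwwwwwwwwwwwwwwww...
wwwwwwwwwwwwwwwwwwwwwwwwwwwwwwwwwwwwwwwwwwwwwwwwww
wwwwwwwwww.wwwwwwwwwwwwwwwwwwwwwwwwwwwwwwwwwwwwwww
wwwwwwwww...wwwwwwwwwwwwwwwwwwwwwwwwwwwwwwwwwwwwww
wwwwwwww....wwwwwwwwwwwwwwwwwwwwwwwwwwwwwwwwwwwwww
wwwwwww....wwwwwww...wwwwwwwwwww.wwwwwwwwwwwwwwwww
wwwwwww....wwwwww.......wwwwwwww...wwwwwwwwwwwwwww
wwwwww.....wwwwww.......wwwwwwww....wwww.wwwwwwwww
wwwww.....wwwwwww.......wwwwwww......ww.wwwwwwwwww
tcp [ 0.5601 -0.1123  0.1738] shift [-134.1048  362.7192   26.3983] turn [-0.002   0.0023  0.0004] F [ 0.3858 -0.6608  0.2352] gap 0.06618031391173393 t 18.05
```

{"method": "step_arm", "body": {"moves": [[[-134, 362, 0], [0, 0, 1.571], 75], [[-134, 362, 0], [0, 0, 1.571], 75], [[-134, 362, 0], [0, 0, 1.571], 75], [[-134, 362, 0], [0, 0, 1.571], 75], [[-134, 362, 0], [0, 0, 1.571], 75], [[-134, 362, 0], [0, 0, 1.571], 75], [[-134, 362, 0], [0, 0, 1.571], 75], [[-134, 362, 0], [0, 0, 1.571], 75]]}}

```text
clock: 18.72
tcp_pos: [0.5272, 0.1947, 0.1704]
orientation: [-0.002, 0.234, 0.972, -0.001]
wrist_force: [1.0, -0.1, 0.1]
finger_gap: 0.0748
grip_force: 0.0
```

```bash
python3 -c "
from h import *
to((.5212,.2735,.08),26)"
```

```text
tcp [0.5272 0.1947 0.1704] shift [40.9271 67.6758 90.3847] turn [-0.003  -0.0019  0.6454] F [ 1.0471 -0.1183  0.1444] gap 0.07477589541967102 t 18.7167
```

{"method": "step_arm", "body": {"moves": [[[38, 62, 80], [0, 0, 0.63], 75], [[38, 62, 80], [0, 0, 0.63], 75], [[38, 62, 80], [0, 0, 0.63], 75], [[38, 62, 80], [0, 0, 0.63], 75], [[38, 62, 80], [0, 0, 0.63], 75], [[38, 62, 80], [0, 0, 0.63], 75], [[38, 62, 80], [0, 0, 0.63], 75], [[38, 62, 80], [0, 0, 0.63], 75]]}}

```text
clock: 19.38
tcp_pos: [0.5224, 0.2653, 0.0918]
orientation: [-0.0, 0.52, 0.854, -0.0]
wrist_force: [-0.0, 0.1, 0.2]
finger_gap: 0.0753
grip_force: 0.0
```

```bash
python3 -c "
from h import *
to((.5212,.2735,-.0385),26)"
```

```text
tcp [0.5224 0.2653 0.0918] shift [  7.8212   2.8423 130.3369] turn [-0.0013 -0.0002  0.024 ] F [-0.0191  0.0513  0.1729] gap 0.07528646309959097 t 19.3833
```

{"method": "step_arm", "body": {"moves": [[[8, 3, 35], [0, 0, 0.024], 72], [[8, 3, 70], [0, 0, 0.024], 72], [[8, 3, 105], [0, 0, 0.024], 72], [[8, 3, 120], [0, 0, 0.024], 72], [[8, 3, 125], [0, 0, 0.024], 72], [[8, 3, 129], [0, 0, 0.024], 72], [[8, 3, 129], [0, 0, 0.024], 72], [[8, 3, 129], [0, 0, 0.024], 72]]}}

```text
clock: 20.05
tcp_pos: [0.5233, 0.2745, -0.0349]
orientation: [0.001, 0.531, 0.847, 0.001]
wrist_force: [0.1, 0.2, -0.1]
finger_gap: 0.0721
grip_force: 0.0
```

{"method": "step_arm", "body": {"moves": [[[0, 0, 0], [0, 0, 0], 45], [[0, 0, 0], [0, 0, 0], 45], [[0, 0, 0], [0, 0, 0], 45], [[0, 0, 0], [0, 0, 0], 45], [[0, 0, 0], [0, 0, 0], 45]], "grip_force": 20}}

```text
clock: 20.47
tcp_pos: [0.523, 0.2745, -0.0344]
orientation: [0.001, 0.531, 0.847, 0.001]
wrist_force: [-2.0, -0.7, 6.1]
finger_gap: 0.0487
grip_force: 19.6
```

{"method": "step_arm", "body": {"moves": [[[0, 0, 0], [0, 0, 0], 75], [[0, 0, 0], [0, 0, 0], 75], [[0, 0, 0], [0, 0, 0], 75], [[0, 0, 1], [0, 0, -0.6], 75], [[0, 0, 1], [0, 0, -0.6], 75], [[0, 0, 1], [0, 0, -0.6], 75], [[0, 0, 1], [0, 0, -0.6], 75], [[0, 0, 1], [0, 0, -0.6], 75]]}}

```text
clock: 21.13
tcp_pos: [0.5219, 0.2742, -0.0374]
orientation: [-0.0, 0.254, 0.967, 0.0]
wrist_force: [-0.2, 0.0, -0.9]
finger_gap: 0.0749
grip_force: 0.0
```

{"method": "step_arm", "body": {"moves": [[[0, 0, 1], [0, 0, -0.971], 75], [[0, 0, 1], [0, 0, -0.971], 75], [[0, 0, 1], [0, 0, -0.971], 75], [[0, 0, 1], [0, 0, -0.971], 75], [[0, 0, 1], [0, 0, -0.971], 75], [[0, 0, 1], [0, 0, -0.971], 75], [[0, 0, 1], [0, 0, -0.971], 75], [[0, 0, 1], [0, 0, -0.971], 75]]}}

```text
clock: 21.8
tcp_pos: [0.5219, 0.2742, -0.0384]
orientation: [-0.0, -0.227, 0.974, 0.0]
wrist_force: [0.3, -0.0, -0.2]
finger_gap: 0.0752
grip_force: 0.0
```

{"method": "step_arm", "body": {"moves": [[[0, 0, 0], [0, 0, 0], 45], [[0, 0, 0], [0, 0, 0], 45], [[0, 0, 0], [0, 0, 0], 45], [[0, 0, 0], [0, 0, 0], 45], [[0, 0, 0], [0, 0, 0], 45], [[0, 0, 0], [0, 0, 0], 45]], "grip_force": 30}}

```text
clock: 22.3
tcp_pos: [0.522, 0.2742, -0.038]
orientation: [0.0, -0.223, 0.975, -0.0]
wrist_force: [-1.0, -0.2, 5.0]
finger_gap: 0.0478
grip_force: 31.0
```

{"method": "step_arm", "body": {"moves": [[[0, 0, -15], [0, 0, 0], 45], [[0, 0, -45], [0, 0, 0], 45], [[0, 0, -85], [0, 0, 0], 45], [[0, 0, -125], [0, 0, 0], 45], [[0, 0, -165], [0, 0, 0], 45], [[0, 0, -185], [0, 0, 0], 45], [[0, 0, -185], [0, 0, 0], 45], [[0, 0, -185], [0, 0, 0], 45]]}}

```text
clock: 22.97
tcp_pos: [0.5228, 0.2746, 0.1476]
orientation: [0.001, -0.224, 0.975, 0.0]
wrist_force: [1.7, -0.3, -1.7]
finger_gap: 0.0478
grip_force: 31.7
```

```bash
python3 -c "
from h import *
to((.5594,-.1125,.147),116)"
```

```text
tcp [0.5228 0.2746 0.1476] shift [ 135.7247 -364.319     0.2184] turn [-0.0001  0.0027 -0.0029] F [ 1.6953 -0.2643 -1.7437] gap 0.047783568675377926 t 22.9667
```

{"method": "step_arm", "body": {"moves": [[[136, -364, 0], [0, 0, 0], 45], [[136, -364, 0], [0, 0, 0], 45], [[136, -364, 0], [0, 0, 0], 45], [[136, -364, 0], [0, 0, 0], 45], [[136, -364, 0], [0, 0, 0], 45], [[136, -364, 0], [0, 0, 0], 45], [[136, -364, 0], [0, 0, 0], 45], [[136, -364, 0], [0, 0, 0], 45]]}}

```text
clock: 23.63
tcp_pos: [0.5512, -0.0592, 0.1438]
orientation: [-0.002, -0.224, 0.975, 0.001]
wrist_force: [0.1, -0.0, -0.8]
finger_gap: 0.0478
grip_force: 31.7
```

```bash
python3 -c "
from h import *
to((.5586,-.1129,.147),116)"
```

```text
tcp [ 0.5512 -0.0592  0.1438] shift [ 16.7374 -51.5341  -3.3559] turn [ 0.0032 -0.0034 -0.0028] F [ 0.1472 -0.0072 -0.752 ] gap 0.04782641278462655 t 23.6333
```

{"method": "step_arm", "body": {"moves": [[[17, -51, 0], [0, 0, 0], 45], [[17, -51, 0], [0, 0, 0], 45], [[17, -51, 0], [0, 0, 0], 45], [[17, -51, 0], [0, 0, 0], 45], [[17, -51, 0], [0, 0, 0], 45], [[17, -51, 0], [0, 0, 0], 45]]}}

```text
clock: 24.13
tcp_pos: [0.5593, -0.1093, 0.1457]
orientation: [-0.001, -0.225, 0.974, 0.001]
wrist_force: [-0.4, 1.5, -1.3]
finger_gap: 0.0477
grip_force: 31.8
```

```bash
python3 -c "
from h import *
look(.191,.1475,'s12')
to((.5586,-.1129,.147),116)"
```

```text
[ 0.5593 -0.1093  0.1457] [-0.3898  1.4696 -1.2614] 0.04765405507115313
brass [350 188  27  21 451] [362.9778 198.3614] [ 0.5597 -0.108   0.191 ] [ 0.6153 -0.0779  0.1475]
brass [351 223  23  19 292] [361.7705 232.6062] [ 0.469  -0.1598  0.191 ] [ 0.5149 -0.1353  0.1475]
orange [344 201  12  13 101] [348.7921 207.8911] [ 0.5167 -0.1026  0.191 ] [ 0.5676 -0.0719  0.1475]
orange [358 215   9  19 133] [361.9098 223.5639] [ 0.4906 -0.1471  0.191 ] [ 0.5388 -0.1212  0.1475]
tcp [ 0.56   -0.1096  0.1466] shift [ 2.6686 -2.3848 -0.4409] turn [ 0.0004 -0.     -0.0005] F [ 0.7968  0.1078 -1.0897] gap 0.047619871348040514 t 24.2833
```

{"method": "step_arm", "body": {"moves": [[[2.5, -2.5, 5], [0, 0, 0], 45], [[2.5, -2.5, 18], [0, 0, 0], 45], [[2.5, -2.5, 28], [0, 0, 0], 45], [[2.5, -2.5, 34], [0, 0, 0], 45], [[2.5, -2.5, 40], [0, 0, 0], 45], [[2.5, -2.5, 46], [0, 0, 0], 45], [[2.5, -2.5, 50], [0, 0, 0], 45], [[2.5, -2.5, 50], [0, 0, 0], 45]]}}

```text
clock: 24.95
tcp_pos: [0.5586, -0.1142, 0.0959]
orientation: [-0.0, -0.224, 0.975, 0.0]
wrist_force: [-0.3, 0.3, 0.7]
finger_gap: 0.0477
grip_force: 32.0
```

```bash
python3 - <<'E'
from h import *
im=look(.139,.1475,"s13"); show(im,207,240)
F=[]
for _ in range(5): imaging.read_camera("top"); F.append(telemetry.get_state()["wrist_force"])
print(np.mean(F,0)); to((.5586,-.1129,.097),116)
E
```

```text
[ 0.5586 -0.1142  0.0959] [-0.2682  0.2806  0.722 ] 0.04772252229617655
brass [351 209  25  37 687] [362.6754 226.313 ] [ 0.5416 -0.1219  0.139 ] [ 0.5323 -0.1269  0.1475]
orange [353 202   3  10  24] [354.0417 206.7083] [ 0.5879 -0.0727  0.139 ] [ 0.5777 -0.0786  0.1475]
orange [344 206   2   6   9] [344.4444 208.4444] [ 0.5705 -0.0595  0.139 ] [ 0.5606 -0.0657  0.1475]
orange [358 229   8   9  57] [361.3509 233.2105] [ 0.5218 -0.1308  0.139 ] [ 0.5129 -0.1356  0.1475]
O....w..OOO.............................
O....w..OOO.............................
O....w..OOO.............................
O...ww..OOObbbbbbbbbbbbbb...............
....ww..Obbbbbbbbbbbbbbbbbb......ww.....
....ww..bbbbbbbbbbbbbbbbbbbbb....ww.....
....ww..bbbbbbbbbbbbbbbbbbbbbb...ww.....
....ww.bbbbbbbbbbbbbbbbbbbbbbbb..ww.....
....ww.bbbbbbbbbbbbbbbbbbbbbbbb..ww.....
....ww.bbbbbbbbbbbbbbbbbbbbbbbb..w......
....ww.bbbbbbbbbbbbbbbbbbbbbbbb.ww......
....ww.bbbbbbbbbbbbbbbbbbbbbbbb.ww......
....ww.bbbbbbbbbbOO.bbbbbbbbbbb.ww......
....w..bbbbbbbbbbbOO.bbbbbbbbbb.ww......
.......bbbbbbbbbbbbbbbbbbbbbbbbwww......
.......bbb
[... 206 characters left out ...]
bbbbbbbbbbbbbbbbbb...........
..www...bbbbbbbbbbbbbbbbbb..............
wwwwwww.bbbbbbOObbbbbbbbbb..............
wwwwwww.bbbbbbOOOOOObbbbbbb.............
wwwwwwwbbbbbbOOOOOOObbbbbbbb............
wwwwww.bbbbbbOOOOOOOObbbbbbb............
wwwwwwbbbbbbbOOOOOOOObbbbbb.ww..........
wwwww.bbbbbbbOOOOOOOObbbbbb.www.........
wwwww.bbbbbbbOOOOOOObbbbbbb.wwww........
wwwww.bbbbbbbbOOOOOObbbbbbbbwwww........
wwwww.bbbbbbbbbOOOOObbbbbbbbwwwww.......
wwwwwwbbbbbbbbbbbbbbbbbbbbb.wwwwww......
wwwwwwbbbbbbbbbbbbbbbbbbbbb.wwwwwwww....
[-0.8258  0.4587  0.3699]
tcp [ 0.5591 -0.1144  0.097 ] shift [-0.218   1.5523 -0.0161] turn [-0.0003  0.0005 -0.0025] F [-1.0822  0.4011  0.6297] gap 0.04782976337880431 t 25.35
```

{"method": "step_arm", "body": {"moves": [[[0, 0.8, 0], [0, 0, 0], 45], [[0, 1.5, 0], [0, 0, 0], 45], [[0, 1.5, 0], [0, 0, 0], 45], [[0, 1.5, 0], [0, 0, 0], 45]]}}

```text
clock: 25.68
tcp_pos: [0.5582, -0.1129, 0.0965]
orientation: [-0.0, -0.224, 0.975, 0.0]
wrist_force: [-0.7, -0.4, -1.3]
finger_gap: 0.048
grip_force: 31.8
```

{"method": "step_arm", "body": {"moves": [[[-1, 0, 0], [0, 0, 0], 45], [[-1, 0, 0], [0, 0, 0], 45], [[-1, 0, 0], [0, 0, 0], 45]]}}

```text
clock: 25.93
tcp_pos: [0.5591, -0.1125, 0.0964]
orientation: [-0.0, -0.224, 0.975, 0.0]
wrist_force: [0.4, 0.7, -2.0]
finger_gap: 0.0475
grip_force: 31.8
```

```bash
python3 - <<'E'
from h import *
im=look(.139,.1475,"s14"); show(im,207,240)
F=[]
for _ in range(5): imaging.read_camera("top"); F.append(telemetry.get_state()["wrist_force"])
print(np.mean(F,0)); to((.5594,-.1125,.097),116)
E
```

```text
[ 0.5591 -0.1125  0.0964] [ 0.3709  0.6797 -2.0405] 0.047490976661923916
brass [351 209  25  33 632] [362.3228 224.5728] [ 0.5459 -0.1185  0.139 ] [ 0.5366 -0.1235  0.1475]
orange [352 201   4  12  28] [353.6786 206.1786] [ 0.589 -0.071  0.139] [ 0.5789 -0.077   0.1475]
orange [359 216   8   4  26] [362.7308 217.4231] [ 0.5666 -0.1071  0.139 ] [ 0.5568 -0.1123  0.1475]
orange [358 229   8   5  31] [361.4516 230.6129] [ 0.5287 -0.1268  0.139 ] [ 0.5197 -0.1317  0.1475]
....w...OOO.............................
....w...OOO.............................
....ww.OOOO...bbbbbbbb..................
....w..Obbbbbbbbbbbbbbbbb........w......
....w..Obbbbbbbbbbbbbbbbbbb.....ww......
....w..Obbbbbbbbbbbbbbbbbbbbb...ww......
....w..bbbbbbbbbbbbbbbbbbbbbbb..ww......
....w..bbbbbbbbbbbbbbbbbbbbbbb..ww......
....w..bbbbbbbbbbbbbbbbbbbbbbbb.ww......
....w.bbbbbbbbbOOOOOObbbbbbbbbb.w.......
...ww.bbbbbbbbOOOOOOOObbbbbbbbbwww......
...ww.bbbbbbbbbOOOOOOObbbbbbbb.www......
...ww.bbbbbbbbbbOOOOObbbbbbbbb.ww.......
......bbbbbbbbbbbbbbbbbbbbbbbb.ww.......
......bbbbbbbbbbbbbbbbbbbbbbbb.ww.......
......bbbbbb
[... 206 characters left out ...]
bbbbbbbbbbbbbbb............
..wwww.bbbbbbbbbbbbbbbbbbbbb.w..........
.wwwww.bbbbbbOOOOOOObbbbbbbb.ww.........
wwwwww.bbbbbbOOOOOOOObbbbbbb.www........
wwwwwwbbbbbbbOOOOOOOObbbbbbb.www........
wwwwwwbbbbbbbbOOOOOObbbbbbbb.wwww.......
wwwwwwbbbbbbbbbbbOObbbbbbbbb.wwww.......
wwwwwwbbbbbbbbbbbbbbbbbbbbbb.wwwww......
wwwwwwbbbbbbbbbbbbbbbbbbbbbb.wwwww......
wwwwww.bbbbbbbbbbbbbbbbbbbbb.wwwww......
wwwwww.bbbbbbbbbbbbbbbbbbbbb.wwww.......
wwwwwww.bbbbbbbbbbbbbbbbbbb.wwwww.......
wwwwwwww..bbbbbbbbbbbbbbbb.wwwwwwwww....
[ 0.419   0.1818 -1.5741]
tcp [ 0.5591 -0.1126  0.0966] shift [-0.2987 -0.0376 -0.3675] turn [ 0.0001  0.     -0.0026] F [ 1.6145  0.4934 -1.2593] gap 0.04805059934990807 t 26.3333
```

Captured at the same TCP reading, (0.559,-0.1125). Lowering onto the first ring.

{"method": "step_arm", "body": {"moves": [[[0, 0, 6], [0, 0, 0], 45], [[0, 0, 12], [0, 0, 0], 45], [[0, 0, 18], [0, 0, 0], 45], [[0, 0, 22], [0, 0, 0], 45], [[0, 0, 25], [0, 0, 0], 45], [[0, 0, 28], [0, 0, 0], 45], [[0, 0, 28], [0, 0, 0], 45], [[0, 0, 28], [0, 0, 0], 45]]}}

```text
clock: 27.0
tcp_pos: [0.5591, -0.1125, 0.0686]
orientation: [-0.0, -0.224, 0.975, 0.0]
wrist_force: [-0.4, 0.1, 0.3]
finger_gap: 0.0478
grip_force: 31.9
```

```bash
python3 - <<'E'
from h import *
im=look(.118,.155,"s15"); show(im,213,247,345,390)
F=[]
for _ in range(4): imaging.read_camera("top"); F.append(telemetry.get_state()["wrist_force"])
print(np.mean(F,0))
E
```

```text
[ 0.5591 -0.1125  0.0686] [-0.3662  0.0619  0.2912] 0.047794543306972255
brass [351 220  24  24 409] [361.8875 232.3472] [ 0.5469 -0.1184  0.118 ] [ 0.5078 -0.1393  0.155 ]
orange [344 197   5   8  20] [346.55 200.9 ] [ 0.622  -0.0323  0.118 ] [ 0.5772 -0.0598  0.155 ]
orange [353 208   3   5  11] [354.0909 210.2727] [ 0.6016 -0.0654  0.118 ] [ 0.5583 -0.0904  0.155 ]
orange [358 217   9  14  97] [361.8866 223.4124] [ 0.5719 -0.1033  0.118 ] [ 0.5309 -0.1254  0.155 ]
.............................................
.............................................
.............................................
.............................................
...............OOOO..........................
....w.........OOOOOOO........................
...ww........OOOOOOOOO.......................
...ww......bbOOOOOOOOO.......................
...ww....bbbbbOOOOOOObbbb....................
...ww..bbbbbbbOOOOOOObbbbbb....ww............
...ww..bbbbbbbOOOOOOObbbbbbb...ww............
...ww.bbbbbbbbOOOOOObbbbbbbbb..ww............
...w..bbbbbbbbOOOOOOObbbbbbbb..ww............
...w..bbbbbbbbOOOOOOObbbbbbbbb
[... 261 characters left out ...]
bbbbbbbbbbbbbb.ww.............
wwwww.bbbbbbbbbbbbbbbbbbbbbbbwww.............
wwwww.bbbbbbbbbbbbbbbbbbbbbb.wwww............
wwwww.bbbbbbbbbbbbbbbbbbbbbb.wwww............
wwwww.bbbbbbbbbbbbbbbbbbbbbb.wwww............
wwwww.bbbbbbbbbbbbbbbbbbbbbb.wwww............
wwwwww.bbbbbbbbbbbbbbbbbbbbb.wwww............
wwwwww.bbbbbbbbbbbbbbbbbbbb.wwwwwwww.........
wwwwwww.bbbbbbbbbbbbbbbbbbb.wwwwwwwwwww......
wwwwwwww.bbbbbbbbbbbbbbbbb.wwwwwwwwwwwwwww...
wwwwwwwwww.bbbbbbbbbbbbb..wwwwwwwwwwwwwwwwwww
wwwwwwwwwwww..bbbbbbbb..wwwwwwwwwwwwwwwwwwwww
wwwwwwwwwwwwwwww....wwwwwwwwwwwwwwwwwwwwwwwww
www...wwwwwwwwwwwwwwwwwwwwwwwwwwwwwwwwwwwwwww
ww.....wwwwwwwwwwwwwwwwwwww.wwwwwwwwwwwwwwwww
[-0.8097  0.1867 -0.7566]
```

{"method": "step_arm", "body": {"moves": [[[0, 0, 0], [0, 0, 0], 60], [[0, 0, 0], [0, 0, 0], 66], [[0, 0, 0], [0, 0, 0], 66], [[0, 0, 0], [0, 0, 0], 66], [[0, 0, -20], [0, 0, 0], 66], [[0, 0, -60], [0, 0, 0], 66], [[0, 0, -100], [0, 0, 0], 66], [[0, 0, -105], [0, 0, 0], 66]]}}

```text
clock: 28.02
tcp_pos: [0.5627, -0.1138, 0.181]
orientation: [0.005, -0.224, 0.975, -0.003]
wrist_force: [1.6, -0.0, 0.5]
finger_gap: 0.0659
grip_force: 0.0
```

{"method": "step_arm", "body": {"moves": [[[-135, 180, 0], [0, 0, 0.7], 75], [[-135, 180, 0], [0, 0, 0.7], 75], [[-135, 180, 0], [0, 0, 0.7], 75], [[-135, 180, 0], [0, 0, 0.7], 75], [[-135, 180, 0], [0, 0, 0.7], 75], [[-135, 180, 0], [0, 0, 0.7], 75]]}}

```text
clock: 28.52
tcp_pos: [0.6025, 0.111, 0.1738]
orientation: [0.0, 0.126, 0.992, 0.0]
wrist_force: [0.3, -0.7, -0.5]
finger_gap: 0.0749
grip_force: 0.0
```

```bash
python3 - <<'E'
from h import *
im=look(.118,.1395,"s16"); t=np.mean([imaging.read_camera("top") for _ in range(3)],0).astype(np.uint8)
for n,I,(x0,x1,y0,y1) in (("scene",im,(320,370,262,306)),("top",t,(355,392,226,254))):
    h=cv2.cvtColor(I,cv2.COLOR_RGB2HSV); print(n)
    for y in range(y0,y1): print(y,"".join("R" if (p[0]<10 or p[0]>168) and p[1]>50 and p[2]>90 else "G" if 40<p[0]<85 and p[1]>80 else "." if p[2]>150 else "#" for p in h[y,x0:x1]))
for s,c in blobs(t,(3,150,120),(30,255,255),8)[0]:
    if 340<c[0]<400 and 180<c[1]<230: print(s,c)
to((.6552,.1365,.07),26)
E
```

```text
[0.6025 0.111  0.1738] [ 0.3009 -0.6835 -0.5355] 0.07490245671241538
brass [350 219  26  26 438] [362.0114 232.2511] [ 0.5473 -0.1184  0.118 ] [ 0.5245 -0.1306  0.1395]
orange [344 196  12  18 151] [349.6623 205.4172] [ 0.6113 -0.0476  0.118 ] [ 0.5857 -0.0629  0.1395]
orange [358 217  10  14  72] [361.8611 224.3333] [ 0.5692 -0.1049  0.118 ] [ 0.5455 -0.1176  0.1395]
scene
262 #####......................................#######
263 #####.....................................########
264 #####......................................#######
265 #####.........................................####
266 #####............................................#
267 #####.............................................
268 #####.............................................
269 #####....................GG.......................
270 #####...............R....GGGGG....................
271 #####...............R.....GGGG....................
272 ######..............RR......G.....................
273 ######...............R............................
274 ######...............R............................
275 ####
[... 2453 characters left out ...]
###
244 ###.....#.........................###
245 ###.....###.......................###
246 ###......#........................###
247 ###..............................####
248 ###.......................###########
249 ###.............#####################
250 ####.....############################
251 #####################################
252 #####################################
253 #####################################
[371 198  12  10  25] [378.2  201.16]
[369 202  11  10  93] [373.7849 206.5591]
[364 205  19  13  41] [371.5854 212.8293]
tcp [0.602  0.1074 0.1736] shift [-44.3759  41.3009 103.5742] turn [-0.0003  0.0001  0.8687] F [ 0.5256 -0.9429  0.6991] gap 0.07514982978780742 t 28.8167
```

The needle stops short of the green sector on both views (scene needle tip at (340,270), green from (345,269)), so the third ring is needed.

{"method": "step_arm", "body": {"moves": [[[-44, 40, 70], [0, 0, 0.869], 75], [[-44, 40, 70], [0, 0, 0.869], 75], [[-44, 40, 70], [0, 0, 0.869], 75], [[-44, 40, 70], [0, 0, 0.869], 75], [[-44, 40, 70], [0, 0, 0.869], 75], [[-44, 40, 70], [0, 0, 0.869], 75], [[-44, 40, 70], [0, 0, 0.869], 75], [[-44, 40, 70], [0, 0, 0.869], 75]]}}

```text
clock: 29.48
tcp_pos: [0.6548, 0.1341, 0.1037]
orientation: [0.0, 0.532, 0.847, -0.0]
wrist_force: [0.2, -0.5, 0.0]
finger_gap: 0.0749
grip_force: 0.0
```

```bash
python3 -c "
from h import *
to((.655,.1355,-.0375),26)"
```

```text
tcp [0.6548 0.1341 0.1037] shift [  1.1419   0.8395 141.1806] turn [-0.0002  0.0001 -0.0056] F [ 0.2449 -0.5367  0.0165] gap 0.07486422281832135 t 29.4833
```

{"method": "step_arm", "body": {"moves": [[[-1, 1, 35], [0, 0, 0], 72], [[-1, 1, 70], [0, 0, 0], 72], [[-1, 1, 105], [0, 0, 0], 72], [[-1, 1, 125], [0, 0, 0], 72], [[-1, 1, 135], [0, 0, 0], 72], [[-1, 1, 139], [0, 0, 0], 72], [[-1, 1, 139], [0, 0, 0], 72], [[-1, 1, 139], [0, 0, 0], 72]]}}

```text
clock: 30.15
tcp_pos: [0.6574, 0.1354, -0.0337]
orientation: [0.001, 0.53, 0.848, 0.001]
wrist_force: [-0.3, -0.3, 0.6]
finger_gap: 0.0721
grip_force: 0.0
```

{"method": "step_arm", "body": {"moves": [[[0, 0, 0.5], [0, 0, 0], 72], [[0, 0, 0.5], [0, 0, 0], 45], [[0, 0, 0.5], [0, 0, 0], 45], [[0, 0, 0.5], [0, 0, 0], 45], [[0, 0, 0.5], [0, 0, 0], 45], [[0, 0, 0.5], [0, 0, 0], 45]], "grip_force": 20}}

```text
clock: 30.65
tcp_pos: [0.6568, 0.1357, -0.0339]
orientation: [0.001, 0.53, 0.848, 0.001]
wrist_force: [-2.4, -0.8, 5.2]
finger_gap: 0.0485
grip_force: 19.7
```

{"method": "step_arm", "body": {"moves": [[[0, 0, 0], [0, 0, 0], 75], [[0, 0, 0], [0, 0, 0], 75], [[0, 0, 0], [0, 0, 0], 75], [[0, 0, 1], [0, 0, -0.6], 75], [[0, 0, 1], [0, 0, -0.6], 75], [[0, 0, 1], [0, 0, -0.6], 75], [[0, 0, 1], [0, 0, -0.6], 75], [[0, 0, 1], [0, 0, -0.6], 75]]}}

```text
clock: 31.32
tcp_pos: [0.6559, 0.1358, -0.0371]
orientation: [-0.0, 0.253, 0.967, 0.0]
wrist_force: [0.6, 0.1, 0.2]
finger_gap: 0.075
grip_force: 0.0
```

{"method": "step_arm", "body": {"moves": [[[0, 0, 1], [0, 0, -0.971], 75], [[0, 0, 1], [0, 0, -0.971], 75], [[0, 0, 1], [0, 0, -0.971], 75], [[0, 0, 1], [0, 0, -0.971], 75], [[0, 0, 1], [0, 0, -0.971], 75], [[0, 0, 1], [0, 0, -0.971], 75], [[0, 0, 1], [0, 0, -0.971], 75], [[0, 0, 1], [0, 0, -0.971], 75]]}}

```text
clock: 31.98
tcp_pos: [0.6559, 0.1358, -0.0381]
orientation: [-0.0, -0.228, 0.974, 0.0]
wrist_force: [-1.1, -0.4, 0.3]
finger_gap: 0.0751
grip_force: 0.0
```

{"method": "step_arm", "body": {"moves": [[[0, 0, 0], [0, 0, 0], 45], [[0, 0, 0], [0, 0, 0], 45], [[0, 0, 0], [0, 0, 0], 45], [[0, 0, 0], [0, 0, 0], 45], [[0, 0, 0], [0, 0, 0], 45], [[0, 0, 0], [0, 0, 0], 45]], "grip_force": 30}}

```text
clock: 32.48
tcp_pos: [0.6562, 0.1358, -0.0376]
orientation: [0.0, -0.224, 0.975, 0.0]
wrist_force: [-0.4, -1.1, 2.0]
finger_gap: 0.0475
grip_force: 31.3
```

{"method": "step_arm", "body": {"moves": [[[0, 0, -15], [0, 0, 0], 45], [[0, 0, -45], [0, 0, 0], 45], [[0, 0, -85], [0, 0, 0], 45], [[0, 0, -125], [0, 0, 0], 45], [[0, 0, -165], [0, 0, 0], 45], [[0, 0, -185], [0, 0, 0], 45], [[0, 0, -185], [0, 0, 0], 45], [[0, 0, -185], [0, 0, 0], 45]]}}

```text
clock: 33.15
tcp_pos: [0.6568, 0.1359, 0.1483]
orientation: [0.001, -0.225, 0.974, -0.0]
wrist_force: [0.3, -0.0, -3.1]
finger_gap: 0.0474
grip_force: 31.5
```

```bash
python3 -c "
from h import *
to((.559,-.1125,.147),116)"
```

```text
tcp [0.6568 0.1359 0.1483] shift [ 196.6338 -180.5234    0.928 ] turn [-0.0008  0.0026 -0.0009] F [ 0.3328 -0.0201 -3.1167] gap 0.04742395045265517 t 33.15
```

{"method": "step_arm", "body": {"moves": [[[197, -179, 0], [0, 0, 0], 45], [[197, -179, 0], [0, 0, 0], 45], [[197, -179, 0], [0, 0, 0], 45], [[197, -179, 0], [0, 0, 0], 45], [[197, -179, 0], [0, 0, 0], 45], [[197, -179, 0], [0, 0, 0], 45], [[197, -179, 0], [0, 0, 0], 45], [[197, -179, 0], [0, 0, 0], 45]]}}

```text
clock: 33.82
tcp_pos: [0.554, -0.1146, 0.1443]
orientation: [-0.002, -0.222, 0.975, 0.001]
wrist_force: [0.6, 0.8, -2.1]
finger_gap: 0.0476
grip_force: 31.5
```

{"method": "step_arm", "body": {"moves": [[[0, 0, 0], [0, 0, 0], 45], [[0, 0, 0], [0, 0, 0], 45], [[0, 0, 0], [0, 0, 0], 45], [[0, 0, 0], [0, 0, 0], 45]]}}

```text
clock: 34.15
tcp_pos: [0.5574, -0.1101, 0.1465]
orientation: [-0.0, -0.226, 0.974, 0.0]
wrist_force: [-0.0, -0.1, -1.7]
finger_gap: 0.0476
grip_force: 31.5
```

```bash
python3 -c "
from h import *
look(.191,.1395,'s17')
to((.5588,-.1126,.147),116)"
```

```text
[ 0.5574 -0.1101  0.1465] [-0.0089 -0.0845 -1.6865] 0.04762785715155426
brass [348 189  28  22 461] [362.5249 199.0325] [ 0.5572 -0.1085  0.191 ] [ 0.6227 -0.0728  0.1395]
brass [350 221  26  24 412] [361.9442 233.1286] [ 0.468  -0.1608  0.191 ] [ 0.5222 -0.1318  0.1395]
orange [344 202  12  12  87] [348.7931 208.5747] [ 0.5148 -0.1038  0.191 ] [ 0.5749 -0.0676  0.1395]
orange [358 218   9  14  90] [361.7778 224.3778] [ 0.4885 -0.1481  0.191 ] [ 0.5453 -0.1176  0.1395]
tcp [ 0.5575 -0.1105  0.147 ] shift [-0.2172 -2.476  -0.0227] turn [ 0.0002 -0.      0.0011] F [-0.3566 -0.1672 -1.5729] gap 0.04796379090265224 t 34.3
```

{"method": "step_arm", "body": {"moves": [[[0, -2, 5], [0, 0, 0], 45], [[0, -2, 18], [0, 0, 0], 45], [[0, -2, 30], [0, 0, 0], 45], [[0, -2, 40], [0, 0, 0], 45], [[0, -2, 40], [0, 0, 0], 45], [[0, -2, 40], [0, 0, 0], 45]]}}

```text
clock: 34.8
tcp_pos: [0.5576, -0.113, 0.1065]
orientation: [-0.001, -0.225, 0.974, 0.0]
wrist_force: [-0.3, -0.5, -0.9]
finger_gap: 0.048
grip_force: 31.5
```

```bash
python3 -c "
from h import *
to((.5588,-.1126,.095),116)"
```

```text
tcp [ 0.5576 -0.113   0.1065] shift [-1.2764 -0.2154 11.4765] turn [ 0.0012 -0.001  -0.0004] F [-0.3328 -0.5297 -0.9093] gap 0.047998903041659435 t 34.8
```

{"method": "step_arm", "body": {"moves": [[[-1, 0.2, 0], [0, 0, 0], 45], [[-1, 0.2, 3], [0, 0, 0], 45], [[-1, 0.2, 7], [0, 0, 0], 45], [[-1, 0.2, 11], [0, 0, 0], 45], [[-1, 0.2, 15], [0, 0, 0], 45], [[-1, 0.2, 17], [0, 0, 0], 45], [[-1, 0.2, 17], [0, 0, 0], 45]]}}

```text
clock: 35.38
tcp_pos: [0.5583, -0.1124, 0.0893]
orientation: [-0.001, -0.225, 0.974, 0.0]
wrist_force: [0.1, 0.0, -0.7]
finger_gap: 0.0476
grip_force: 31.5
```

```bash
python3 - <<'E'
from h import *
im=look(.139,.1395,"s18"); show(im,207,247)
F=[]
for _ in range(5): imaging.read_camera("top"); F.append(telemetry.get_state()["wrist_force"])
print(np.mean(F,0)); to((.559,-.1125,.089),116)
E
```

```text
[ 0.5583 -0.1124  0.0893] [ 0.1167  0.022  -0.7422] 0.04758953862018533
brass [351 212  24  33 672] [362.1548 227.9048] [ 0.5367 -0.1236  0.139 ] [ 0.5362 -0.1239  0.1395]
orange [352 202   4  11  34] [353.6471 207.4118] [ 0.5852 -0.0734  0.139 ] [ 0.5846 -0.0737  0.1395]
orange [359 219   8   4  25] [362.24 220.64] [ 0.5568 -0.1118  0.139 ] [ 0.5562 -0.1121  0.1395]
.......OOOO.............................
.......OOOO.............................
.......OOOO.............................
....w..ObbO.............................
....w..OOOO.............................
....w..OOO....bbbbbbb...................
....w....bbbbbbbbbbbbbbbb.......w.......
....w..bbbbbbbbbbbbbbbbbbb......ww......
...ww..bbbbbbbbbbbbbbbbbbbbb....ww......
...ww..bbbbbbbbbbbbbbbbbbbbbb...ww......
...ww.bbbbbbbbbbbbbbbbbbbbbbbb..w.......
...ww.bbbbbbbbbbbbbbbbbbbbbbbb..w.......
...ww.bbbbbbbbbOOObObbbbbbbbbb.ww.......
...ww.bbbbbbbbOOOOOOObbbbbbbbb.ww.......
...ww.bbbbbbbbOOOOOOOObbbbbbbb.ww.......
...ww.bbbbbbbbbOOOOOObbbbbbbbb.ww.......
......bbbbbbbbbbbbbbbbbbbbbbbb.ww.......
......bbbbbbbbbbbbbbbbbbbbbbbb.ww
[... 391 characters left out ...]
bbbbbbbbbbbbbb.www........
wwwww.bbbbbbbbbbbbbbbbbbbbbbwwwww.......
wwwww.bbbbbbbbbbbbbbbbbbbbbbwwwww.......
wwwww.bbbbbbbbbbbbbbbbbbbbbbwwwww.......
wwwww.bbbbbbbbbbbbbbbbbbbbbbwwwwww......
wwwwwwbbbbbbbbbbbbbbbbbbbbbbwwwwwwww....
wwwwww.bbbbbbbbbbbbbbbbbbbb.wwwwwwwwwww.
wwwwwww.bbbbbbbbbbbbbbbbbbb.wwwwwwwwwwww
wwwwwwww.bbbbbbbbbbbbbbbbb.wwwwwwwwwwwww
wwwwwwwww..bbbbbbbbbbbbb.wwwwwwwwwwwwwww
wwwwwwwwwww...bbbbbbbb..wwwwwwwwwwwwwwww
www.wwwwwwwwwwww....wwwwwwwwwwwwwwwwwwww
ww....wwwwwwwwwwwwwwwwwwwwwwwwwwwwwwwwww
[-0.1152 -0.0528 -1.7135]
tcp [ 0.5591 -0.1127  0.0903] shift [-0.0245  0.1893  1.326 ] turn [-0.0002  0.0003 -0.0006] F [-0.3325 -0.129  -1.697 ] gap 0.047638666464667544 t 35.7833
```

Captured on the first try. Lowering onto the stack and releasing.

{"method": "step_arm", "body": {"moves": [[[0, 0, 5], [0, 0, 0], 45], [[0, 0, 9], [0, 0, 0], 45], [[0, 0, 12], [0, 0, 0], 45], [[0, 0, 15], [0, 0, 0], 45], [[0, 0, 18], [0, 0, 0], 45], [[0, 0, 18], [0, 0, 0], 45], [[0, 0, 18], [0, 0, 0], 45]]}}

```text
clock: 36.37
tcp_pos: [0.5587, -0.1125, 0.0719]
orientation: [-0.0, -0.225, 0.974, 0.0]
wrist_force: [-0.9, 0.2, 0.6]
finger_gap: 0.0475
grip_force: 31.6
```

```bash
python3 - <<'E'
from h import *
im=look(.118,.155,"s19"); show(im,213,247,345,390)
F=[]
for _ in range(4): imaging.read_camera("top"); F.append(telemetry.get_state()["wrist_force"])
print(np.mean(F,0))
E
```

```text
[ 0.5587 -0.1125  0.0719] [-0.9089  0.1781  0.5607] 0.04747993949907647
brass [351 219  24  28 521] [361.8887 232.7313] [ 0.5458 -0.119   0.118 ] [ 0.5068 -0.1399  0.155 ]
orange [345 197   4   7  16] [346.625  199.8125] [ 0.6258 -0.03    0.118 ] [ 0.5806 -0.0578  0.155 ]
orange [352 208   4   5  15] [353.6 210.2] [ 0.6012 -0.0644  0.118 ] [ 0.5579 -0.0895  0.155 ]
orange [358 222   8   8  52] [361.75 225.75] [ 0.565  -0.1071  0.118 ] [ 0.5245 -0.1289  0.155 ]
.............................................
.............................................
.............................................
.............................................
....w........................................
...ww........................................
...ww......bbbbbbbbbbb.......................
...ww....bbbbbbbbbbbbbbbb....................
...ww..bbbbbbbbbbbbbbbbbbbb....ww............
...ww..bbbbbbbbOOOObbbbbbbbb...ww............
...ww.bbbbbbbbOOOOOObbbbbbbbb..ww............
...ww.bbbbbbbbOOOOOObbbbbbbbbb.ww............
...w..bbbbbbbbOOOOOOObbbbbbbbbwww............
...ww.bbbbbbbOOOOOOOObbbbbbbbbww.....
[... 254 characters left out ...]
bbbbbbbbbbbbbb.ww.............
wwwwww.bbbbbbbbbbbbbbbbbbbbbb................
wwwwww.bbbbbbbbbbbbbbbbbbbbbb................
wwwwwwbbbbbbbbbbbbbbbbbbbbbb.ww..............
wwwww.bbbbbbbbbbbbbbbbbbbbbbwwww.............
wwwww.bbbbbbbbbbbbbbbbbbbbbbwwww.............
wwwww.bbbbbbbbbbbbbbbbbbbbb.wwwww............
wwwww.bbbbbbbbbbbbbbbbbbbbb.wwwwwwww.........
wwwww.bbbbbbbbbbbbbbbbbbbbb.wwwwwwwwwww......
wwwww.bbbbbbbbbbbbbbbbbbbbb.wwwwwwwwwwwwww...
wwwwww.bbbbbbbbbbbbbbbbbbbb.wwwwwwwwwwwwwwwww
wwwwwww.bbbbbbbbbbbbbbbbbbb.wwwwwwwwwwwwwwwww
wwwwwwww.bbbbbbbbbbbbbbbbb.wwwwwwwwwwwwwwwwww
wwwwwwwww..bbbbbbbbbbbbb..wwwwwwwwwwwwwwwwwww
wwwwwwwwwww..bbbbbbbbb..wwwwwwwwwwwwwwwwwwwww
[-0.6817  0.8114 -0.5395]
```

{"method": "step_arm", "body": {"moves": [[[0, 0, 0], [0, 0, 0], 60], [[0, 0, 0], [0, 0, 0], 66], [[0, 0, 0], [0, 0, 0], 66], [[0, 0, 0], [0, 0, 0], 66], [[0, 0, -15], [0, 0, 0], 66], [[0, 0, -50], [0, 0, 0], 66], [[0, 0, -90], [0, 0, 0], 66], [[0, 0, -105], [0, 0, 0], 66]]}}

```text
clock: 37.38
tcp_pos: [0.5609, -0.1133, 0.1823]
orientation: [0.003, -0.225, 0.974, -0.002]
wrist_force: [1.8, -0.6, 0.7]
finger_gap: 0.0662
grip_force: 0.0
```

{"method": "step_arm", "body": {"moves": [[[0, 180, 0], [0, 0, 0], 75], [[0, 180, 0], [0, 0, 0], 75], [[0, 180, 0], [0, 0, 0], 75], [[0, 180, 0], [0, 0, 0], 75], [[0, 180, 0], [0, 0, 0], 75], [[0, 180, 0], [0, 0, 0], 75], [[0, 180, 0], [0, 0, 0], 75]]}}

```text
clock: 37.97
tcp_pos: [0.4804, 0.0496, 0.1776]
orientation: [0.001, -0.226, 0.974, -0.0]
wrist_force: [0.7, -0.6, 0.4]
finger_gap: 0.0753
grip_force: 0.0
```

```bash
python3 - <<'E'
from h import *
im=look(.118,.1395,"s20"); t=np.mean([imaging.read_camera("top") for _ in range(3)],0).astype(np.uint8)
a=cv2.resize(t[175:255,340:405],(390,480),interpolation=cv2.INTER_CUBIC);b=cv2.resize(im[210:290,325:390],(390,480),interpolation=cv2.INTER_CUBIC)
cv2.imwrite("pics/final.png",np.hstack([a,b])[:,:,::-1])
for n,I,(x0,x1,y0,y1) in (("scene",im,(325,370,266,285)),("top",t,(358,392,230,244))):
    h=cv2.cvtColor(I,cv2.COLOR_RGB2HSV); print(n)
    for y in range(y0,y1): print(y,"".join("R" if (p[0]<10 or p[0]>168) and p[1]>50 and p[2]>90 else "G" if 40<p[0]<85 and p[1]>80 else "." if p[2]>150 else "#" for p in h[y,x0:x1]))
E
```

```text
[0.4804 0.0496 0.1776] [ 0.7417 -0.5702  0.3799] 0.0752619602768762
brass [349 205   6   6  14] [351.2857 207.3571] [ 0.6072 -0.0545  0.118 ] [ 0.5818 -0.0696  0.1395]
brass [350 219  26  29 558] [362.0341 232.5789] [ 0.5464 -0.119   0.118 ] [ 0.5237 -0.1311  0.1395]
orange [344 196  12  18 154] [349.5    205.2208] [ 0.6117 -0.0469  0.118 ] [ 0.5861 -0.0623  0.1395]
orange [359 225   7   5  27] [362.0741 227.037 ] [ 0.5618 -0.1099  0.118 ] [ 0.5384 -0.1224  0.1395]
scene
266 ............................................#
267 .............................................
268 .............................................
269 .............................................
270 .....................#GGG....................
271 ......................GGG....................
272 ...................RR..G.....................
273 #..................RR........................
274 #..................RR........................
275 ...................R.........................
276 ...................R.........................
277 ...................R.........................
278 ....................
[... 175 characters left out ...]

282 ..................#..........................
283 .............................................
284 .............................................
top
230 ..................................
231 ................................##
232 ...............................###
233 ................######.........###
234 ..........##..GGGG.....#.......###
235 ..............#.GG.............###
236 ........#....RR................###
237 .......#......RR.........#.....###
238 ...............RR..............###
239 ...............RR..............###
240 .....#.........RR..............###
241 .....#.........##..............###
242 ...............##..............###
243 ...............................###
```

View pics/final.png

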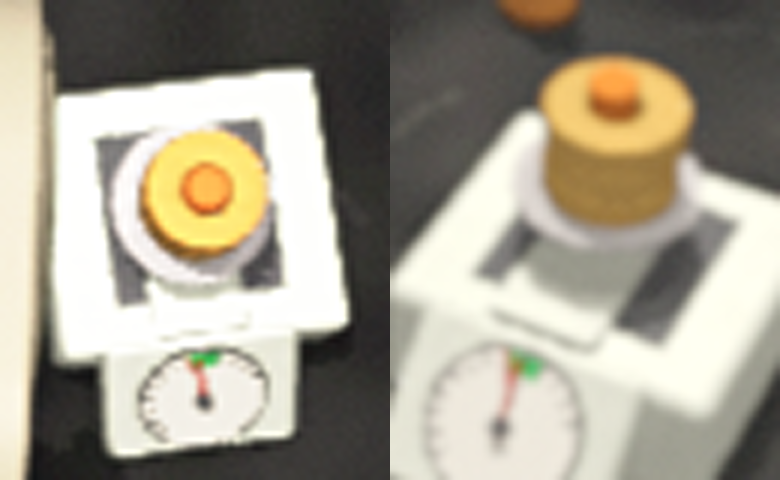

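The picture shows three rings flat on the post, with the needle tip in the start of the green sector (scene crop about (513,365)). The gripper is clear of everything.

```bash
python3 -c "
from workcell import env
print(env.hand_in())"
```

```text
the job is handed in; nothing more can be done
None
```

All three rings lie flat on the post, the needle is just inside the start of the green sector, and the job was handed in at about 38 s with the arm clear of the scale.

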